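Load the carrier tray with its well plate and vials

TASK

Load the carrier tray for the next run: first lower the white well plate over the tray's two locating dowels until it lies flat on the tray floor, then stand the two 60 mm vials in its two wide wells, one in each, and the slim vial in its narrow well, all upright and let go. Leave the two squat jars standing where they are.

Things in the scene. Friction and masses are not known exactly. Their poses are not given: they have to be found in the camera images.
- tray: Shallow aluminium tray, fixed, 124 (its x) x 158 (its y) mm, walls 22 high and 4 thick, floor 4 thick (top 4 mm above the worktop). Origin: centre of its underside, z up. Two steel dowels on the floor at x = +36 and -36, y = 0: 8 mm diameter up to 18 mm above the worktop, then tapering to a 3 mm tip at 26 mm.
- plate: White plate, loose, flat, 100 (its x) x 134 (its y) x 12 mm, 220 g; origin: centre of underside. Through holes: dowel holes 14 mm dia at x +-36, y 0; wide wells 39 mm dia at x +-25, y +42; narrow well 31 mm dia at x 0, y -38. Grey grip bar at its centre, 26 along x, 12 thick along y, top 48 above the underside: grip across y. Fits the dowels either way round. What stands in a well stands on the tray floor.
- vial_a: Sample vial, clear glass with a white screw cap: body 27 mm in diameter up to a height of 50 mm, cap 22 mm, 60 mm tall in all, 30 g. Goes into a wide well of the plate. Loose, upright; origin at the centre of its underside, z up. Grasp it round the body. The two 60 mm vials are alike: either may go into either wide well.
- vial_b: Sample vial, clear glass with a white screw cap: body 27 mm in diameter up to a height of 50 mm, cap 22 mm, 60 mm tall in all, 30 g. Goes into a wide well of the plate. Loose, upright; origin at the centre of its underside, z up. Grasp it round the body. The two 60 mm vials are alike: either may go into either wide well.
- slim: Slim sample vial, glass with white contents and a small white cap: body 19 mm in diameter up to 36 mm, cap 17 mm, 50 mm tall in all, 20 g. Goes into the plate's narrow well. Loose, upright; origin at the centre of its underside, z up. Grasp it round the body; over the narrow well, with the fingers closing along the plate's x, clear of the grip bar.
- jar_a: Squat glass jar with white contents and a wide white screw cap, 34 mm in diameter and only 36 mm tall: wider and much shorter than the vials. Does not belong in the tray. Loose, upright, origin at the centre of its underside.
- jar_b: Squat glass jar with white contents and a wide white screw cap, 34 mm in diameter and only 36 mm tall: wider and much shorter than the vials. Does not belong in the tray. Loose, upright, origin at the centre of its underside.
Mind the look-alikes: they are no part of the job. Leave any black or pink look-alike of the vial_a alone. Leave any brown or orange look-alike of the vial_b alone.

How it is judged:
By the outcome, as a careful person would: the job done as asked, in the order asked, and still so for the second after the job is handed in, with the robot touching nothing.
It also fails if it takes over 125 s, if anything falls off the work surface, if the arm or the gripper's body presses on something with over 40 N, if the wrist force passes 120 N, or if a joint passes its speed limit or range.

ROBOT

A 6-joint arm with a two-finger parallel gripper is mounted at the origin on a cart in front of the work surface, level with it; the furniture and walls round the work are solid. World frame = base frame: x ahead of the robot, y to its left, z up, the work surface at z = 0. Lengths are in mm, angles in rad, forces in N, time in s.
With the tool pointing down it reaches from about 300 to 775 mm from the base axis. Payload 14.6 kg.
Tool frame: the origin (TCP) lies midway between the tips of the shut fingers; the grasp point (between the pads) lies 19 mm behind it; z points along the fingers, y is the direction in which the jaws open and shut (so a half turn about z gives the same grasp; the last joint's range is limited). The gripper opens to 94 mm and grips with 3 to 60 N. Pads are 16 mm wide; open, the fingers measure 119 mm over their backs; the gripper's body (75 mm by 177 mm) begins 78 mm behind the grasp point.
Start: joints at [-1.219, 0.3, 1.521, -0, 1.321, -0.067], TCP at [223.658, -502.46, 205.446] pointing down, gripper open.
Joint ranges: [-3.03, 3.03], [-0.79, 2.21], [0.23, 2.52], [-1.04, 4.18], [0, 3.07], [-2.55, 2.55]. Speed limits (rad/s): [2.22, 2.22, 2.57, 3.14, 3.14, 3.14].

INTERFACE

Orientations are given as [roll, pitch, yaw] about the fixed x, y, z axes, in that order (R = Rz(yaw) Ry(pitch) Rx(roll)).
In Python, from cell import read_state, camera, get_calibration, sign_off gives the robot as it stands.
- The arm moves only by the tool carry_out, never from a script. Its argument "series" is a list of rows, each an object with "delta_pos": the shift along the world's x, y, z in mm, a list of three; "turn": the turn, a rotation vector about the world's x, y, z in rad, a list of three; "hand": the opening, from 0 (shut) to 1 (fully open). A call has 1 to 8 rows; each row is the pose to reach, as a shift and turn from the pose commanded when the call began; what a row does not reach only later rows make up. A row lasts 1/8 s, in which the tool goes at most 62.5 mm and 10.7 degrees, less where a joint would pass 70% of its speed; a pose out of reach is approached as far as the arm can. A call with a gripper value outside its range is refused whole. The fingers move at their own pace and stop on an object; "squeeze" is the grip in N (left out, the last holds). Time passes only in rows, so rows that repeat a pose let the fingers close. It gives the time, the measured TCP pose, the force and the opening at its end, in the units of the state.
- read_state(): the state, without advancing time (a new reading comes with each control period).
- camera(name): name is "scene" or "top"; returns the picture (420x560x3 uint8, red, green, blue); there is no depth.
- get_calibration(name): a dict with "intrinsics" (3x3 intrinsics, pixels), "pose" (4x4, takes a point from camera to world coordinates). Camera axes: x right, y down, z forward; pixel columns grow to the right and rows downward; lengths in mm; the calibration is good to about 2 mm. A picture is of the moment at which its call begins. get_calibration takes no time and is no camera call.
- sign_off(): hands the job in, once; it reports no verdict.
The state is a dict: "clock": time; "joints": joint angles; "qd": joint speeds; "effort": joint torques, N m; "eef_pos": TCP position; "eef_rot": TCP orientation; "wrist_force": force on the tool from outside, world axes, zero at the start; "moment": the same for the moment, N m; "finger_gap": finger opening in mm.
Only numpy, scipy, OpenCV 4.12 (cv2) and the standard library are available. Lean on these libraries where they do the work, as an engineer would, in place of code of your own. Each camera call takes 0.05 s, during which the arm holds its last target.

## Working session

There is one attempt and no reset: what is moved stays moved. The work goes in short steps, Python scripts to look and compute and a tool call to move; the robot and the scene stay as the last step left them, time stands still between calls to the robot, and variables do not carry over. Pictures are saved under pics/ and viewed, and the job is handed in when it is done.

Besides the shell and the picture viewer there is one more tool, called after "Call:" as name([rows], argument=value, ...), one row to a line, values as JSON. carry_out: Moves the arm, as the interface text tells. Its arguments: {"type":"object","properties":{"series":{"type":"array"},"squeeze":{"type":"number"}},"required":["series"]}

```bash
mkdir -p pics; ls; python3 - <<'E'
from cell import *
import cv2,numpy as np
np.set_printoptions(suppress=True,precision=2)
for n in("scene","top"):
    im=camera(n); cv2.imwrite(f"pics/{n}0.png",im[:,:,::-1]); c=get_calibration(n); print(n,np.array(c["intrinsics"]),np.array(c["pose"]))
print(read_state())
E
```

```text
pics
scene [[453.01   0.   282.66]
 [  0.   453.01 208.28]
 [  0.     0.     1.  ]] [[  -0.57   -0.36    0.74 -299.53]
 [  -0.82    0.23   -0.52  780.27]
 [   0.02   -0.9    -0.43  519.3 ]
 [   0.      0.      0.      1.  ]]
top [[401.44   0.   276.45]
 [  0.   401.44 212.36]
 [  0.     0.     1.  ]] [[  -0.     -0.98    0.2   330.74]
 [  -1.     -0.     -0.01  214.69]
 [   0.01   -0.2    -0.98 1010.99]
 [   0.      0.      0.      1.  ]]
{'clock': 0.1, 'joints': array([-1.22,  0.3 ,  1.52,  0.  ,  1.32, -0.07]), 'qd': array([-0., -0., -0., -0.,  0.,  0.]), 'effort': array([  0.  , -53.26, -35.33,   0.07,   0.02,  -0.  ]), 'eef_pos': array([ 223.59, -502.25,  204.98]), 'eef_rot': array([-3.14, -0.  ,  0.42]), 'wrist_force': array([-0.64,  0.49,  0.05]), 'moment': array([ 0.  , -0.01, -0.  ]), 'finger_gap': 93.95777122690615}
```

View pics/scene0.png

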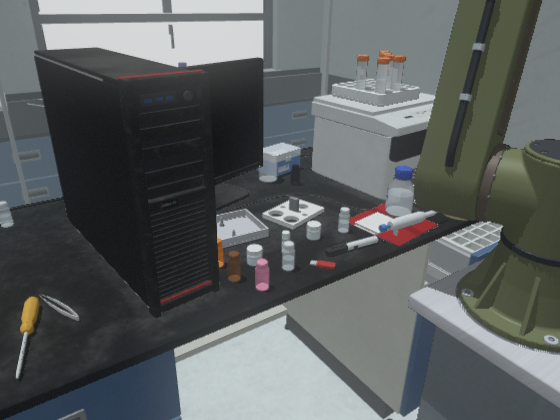

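View pics/top0.png

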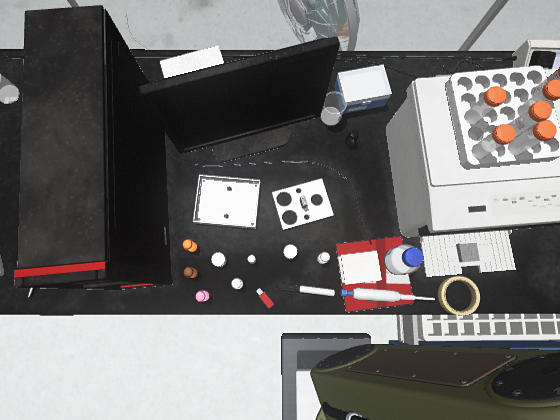

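```bash
python3 - <<'E'
import cv2
a=cv2.imread("pics/top0.png")[160:310,170:350]; cv2.imwrite("pics/topc.png",cv2.resize(a,None,fx=4,fy=4,interpolation=cv2.INTER_CUBIC))
a=cv2.imread("pics/scene0.png")[185:300,190:370]; cv2.imwrite("pics/scenec.png",cv2.resize(a,None,fx=4,fy=4,interpolation=cv2.INTER_CUBIC))
E
```

```text
(no output)
```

View pics/topc.png

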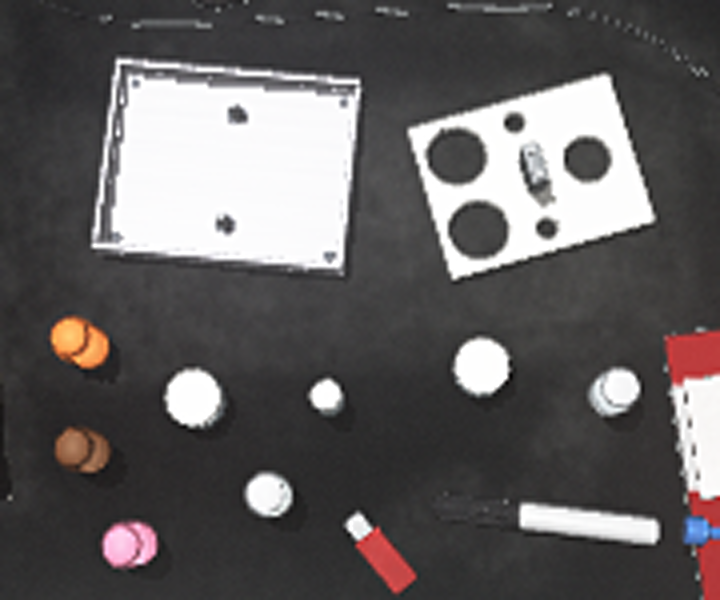

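View pics/scenec.png

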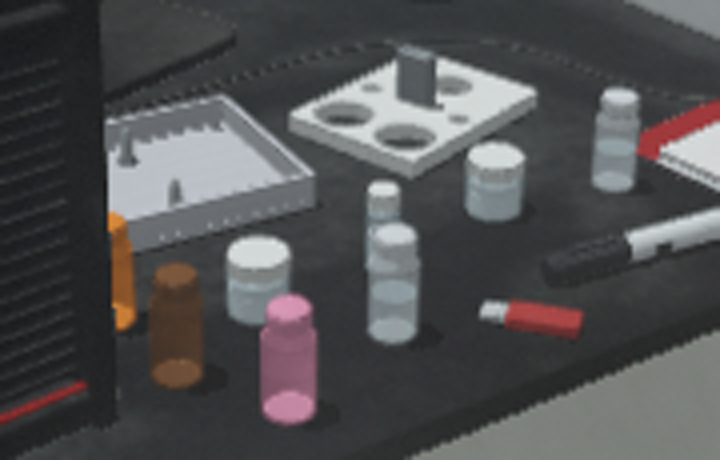

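```bash
python3 - <<'E'
import cv2
im=cv2.imread("pics/top0.png")
for n,(r0,r1,c0,c1) in dict(tr=(168,235,185,270),pl=(172,236,265,340)).items():
    a=im[r0:r1,c0:c1]; a=cv2.resize(a,None,fx=8,fy=8,interpolation=cv2.INTER_CUBIC); a=(a*0.75).astype('uint8') if n=='pl' else a
    cv2.imwrite(f"pics/{n}.png",a)
im=cv2.imread("pics/scene0.png")[190:255,200:340]
cv2.imwrite("pics/sc5.png",cv2.resize(im,None,fx=5.7,fy=5.7,interpolation=cv2.INTER_CUBIC))
E
```

```text
(no output)
```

View pics/tr.png

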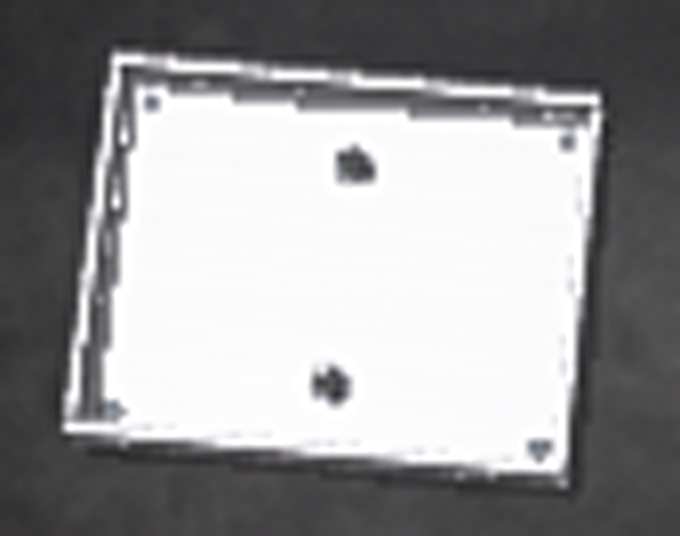

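View pics/pl.png

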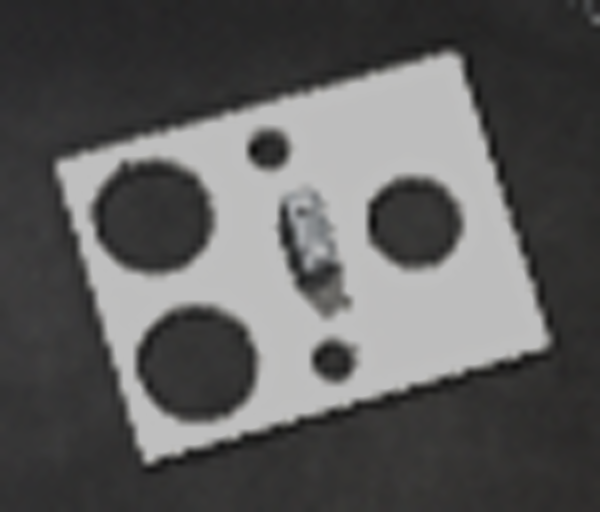

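View pics/sc5.png

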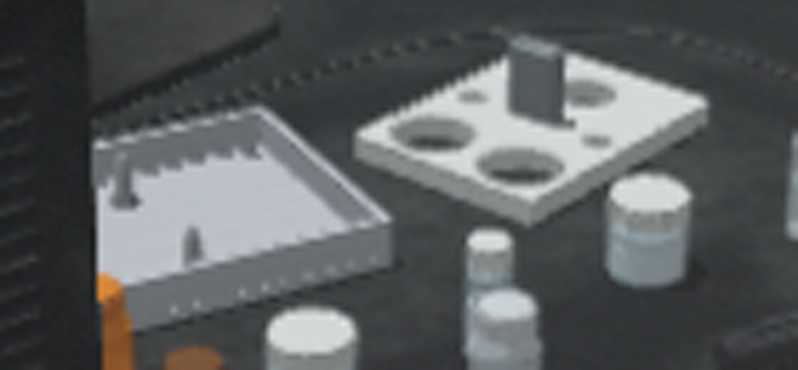

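```bash
cat > h.py <<'E'
import numpy as np, cv2
from scipy.optimize import least_squares
from cell import *
np.set_printoptions(suppress=True,precision=2)
C={n:(np.array(get_calibration(n)["intrinsics"]),np.array(get_calibration(n)["pose"])) for n in("scene","top")}
def proj(n,P):
    K,T=C[n]; p=(np.atleast_2d(P)-T[:3,3])@T[:3,:3]; q=p@K.T; return q[:,:2]/q[:,2:]
def back(n,uv,z):
    K,T=C[n]; d=T[:3,:3]@np.linalg.solve(K,[uv[0],uv[1],1]); o=T[:3,3]; return o+d*(z-o[2])/d[2]
def tf(p,L): # p=x,y,yaw
    c,s=np.cos(p[2]),np.sin(p[2]); L=np.atleast_2d(np.array(L,float)); return np.c_[p[0]+c*L[:,0]-s*L[:,1],p[1]+s*L[:,0]+c*L[:,1],L[:,2]]
def fit(obs,p0):
    # obs: list of (cam,local,uv)
    def r(p): return np.concatenate([(proj(n,tf(p,l))[0]-uv) for n,l,uv in obs])
    s=least_squares(r,p0,loss='soft_l1'); return s.x, r(s.x).reshape(-1,2)
def cr(X,Y,c0,r0,f): return np.array([c0+(X+.5)/f-.5, r0+(Y+.5)/f-.5])
E
python3 - <<'E'
from h import *
t=lambda X,Y:cr(X,Y,185,168,8); p=lambda X,Y:cr(X,Y,265,172,8); s=lambda X,Y:cr(X,Y,200,190,5.7)
tray=[("top",(62,79,22),t(113,50)),("top",(62,-79,22),t(602,95)),("top",(-62,79,22),t(64,432)),("top",(36,0,15),t(355,165)),("top",(-36,0,15),t(330,384))]
trs=[("scene",(36,0,26),s(123,155)),("scene",(-36,0,26),s(193,228)),("scene",(62,-79,22),s(260,105)),("scene",(-62,-79,22),s(392,222))]
pl=[("top",(50,67,12),p(55,160)),("top",(50,-67,12),p(460,50)),("top",(-50,-67,12),p(552,348)),("top",(-50,67,12),p(146,465)),
("top",(25,42,12),p(153,216)),("top",(-25,42,12),p(197,364)),("top",(0,-38,12),p(415,222)),("top",(36,0,12),p(269,149)),("top",(-36,0,12),p(334,360))]
pls=[("scene",(50,67,12),s(356,132)),("scene",(-50,67,12),s(533,210)),("scene",(-50,-67,12),s(708,98)),("scene",(25,42,12),s(432,134)),("scene",(-25,42,12),s(520,166))]
for nm,o in(("tray top",tray),("tray scene",trs),("plate top",pl),("plate scene",pls)):
    x,r=fit(o,[480,330,0.]); print(nm,x,"\n",r.T)
# vials cap centroids in top
im=camera("top"); g=im.min(2)
for nm,(u,v),h in(("jar1",(218,259),36),("slim",(251.5,258.5),50),("jar2",(290,252),36),("vB",(324,257),60),("vA",(237.5,283.5),60)):
    r0,c0=int(v)-9,int(u)-9; a=(g[r0:r0+19,c0:c0+19]>215); n,l,st,ce=cv2.connectedComponentsWithStats(a.astype('uint8'))
    k=1+np.argmax(st[1:,4]); uv=ce[k]+[c0,r0]; print(nm,uv,st[k][2:],back("top",uv,h))
sc=lambda X,Y:cr(X,Y,190,185,4)
for nm,uv,h in(("vA",sc(396,237),60),("vB",sc(621,100),60),("slim",sc(383,190),50),("jar1",sc(259,252),36),("jar2",sc(496,160),36)):
    print("scene",nm,back("scene",uv,h))
E
```

```text
tray top [559.84 329.03  -0.09] 
 [[ 0.09  0.52 -0.04 -0.24 -0.29]
 [ 0.49  0.28  0.33 -0.66 -0.53]]
tray scene [557.8  333.7   -0.08] 
 [[-0.26 -0.24  0.32  0.21]
 [ 0.45 -0.16  0.2  -0.49]]
plate top [555.17 137.53 -68.84] 
 [[ 0.3  -0.48 -0.3  -0.21  0.13  0.14  0.13  0.13  0.12]
 [ 0.43  0.45 -0.29 -0.62 -0.03 -0.05  0.05 -0.02  0.09]]
plate scene [552.72 141.63 540.64] 
 [[-0.16 -0.18 -0.14  0.25  0.24]
 [ 0.71 -1.31  0.61 -0.11 -0.06]]
jar1 [217.78 258.96] [ 13  13 137] [411.73 345.88  36.  ]
slim [250.95 258.28] [ 7  7 39] [412.16 265.04  50.  ]
jar2 [290.04 251.02] [ 13  13 138] [430.92 170.98  36.  ]
vB [324.14 257.01] [11 10 69] [414.26  91.43  60.  ]
vA [236.42 283.35] [10 10 74] [353.05 297.71  60.  ]
scene vA [348.95 303.64  60.  ]
scene vB [408.81  96.49  60.  ]
scene slim [408.97 269.17  50.  ]
scene jar1 [409.48 348.48  36.  ]
scene jar2 [424.28 177.47  36.  ]
```

```bash
python3 - <<'E'
from h import *
for nm,uv,z in(("tower base near",(172,284),0),("tower base far",(165,190),0),("top edge",(105,270),400),("top edge",(105,270),450),("mon low L",(183,150),60),("mon low R",(338,70),60),("mon top L",(145,92),330),("stand",(225,160),0),("stand r",(285,148),0)):
    print(nm,back("top",uv,z))
print("scene tower bottom right",back("scene",(213,292),0), back("scene",(163,302),0))
E
python3 - <<'E'
import cv2
a=cv2.imread("pics/top0.png")[20:300,90:350];cv2.imwrite("pics/mon.png",cv2.resize(a,None,fx=2.1,fy=2.1,interpolation=cv2.INTER_CUBIC))
E
```

```text
tower base near [353.03 462.07   0.  ]
tower base far [592.79 492.13   0.  ]
top edge [365.01 465.6  400.  ]
top edge [362.21 445.07 450.  ]
mon low L [679.96 436.5   60.  ]
mon low R [900.62  43.28  60.  ]
mon top L [692.62 448.04 330.  ]
stand [674.56 338.9    0.  ]
stand r [708.33 180.61   0.  ]
scene tower bottom right [362.   471.46   0.  ] [385.02 562.73   0.  ]
```

View pics/mon.png

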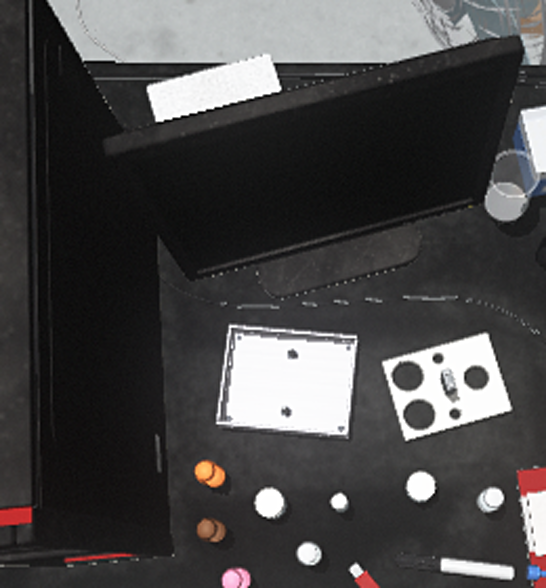

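Call:
carry_out([
  {"delta_pos": [10,30,50],"turn": [0,0,0],"hand": 1},
  {"delta_pos": [26,80,80],"turn": [0,0,0],"hand": 1},
  {"delta_pos": [46,130,95],"turn": [0,0,0],"hand": 1},
  {"delta_pos": [66,180,95],"turn": [0,0,0],"hand": 1},
  {"delta_pos": [86,230,95],"turn": [0,0,0],"hand": 1},
  {"delta_pos": [100,280,95],"turn": [0,0,0],"hand": 1},
  {"delta_pos": [110,330,95],"turn": [0,0,0],"hand": 1},
  {"delta_pos": [120,380,95],"turn": [0,0,0],"hand": 1},
])

```text
clock: 1.15
eef_pos: [343.6, -120.8, 300.4]
eef_rot: [3.141, -0.0, 0.419]
wrist_force: [0.4, -0.2, 0.5]
finger_gap: 93.9
```

Call:
carry_out([
  {"delta_pos": [20,55,0],"turn": [0,0,0],"hand": 1},
  {"delta_pos": [45,105,0],"turn": [0,0,-0.05],"hand": 1},
  {"delta_pos": [80,150,0],"turn": [0,0,-0.1],"hand": 1},
  {"delta_pos": [115,190,0],"turn": [0,0,-0.143],"hand": 1},
  {"delta_pos": [150,225,-30],"turn": [0,0,-0.143],"hand": 1},
  {"delta_pos": [185,250,-80],"turn": [0,0,-0.143],"hand": 1},
  {"delta_pos": [210,262,-130],"turn": [0,0,-0.143],"hand": 1},
  {"delta_pos": [210,262,-180],"turn": [0,0,-0.143],"hand": 1},
])

```text
clock: 2.15
eef_pos: [554.2, 140.3, 117.8]
eef_rot: [-3.141, 0.001, 0.277]
wrist_force: [0.8, 0.3, 0.7]
finger_gap: 93.8
```

```bash
python3 - <<'E'
from h import *
print(read_state()["eef_pos"],read_state()["eef_rot"])
im=camera("scene"); a=cv2.resize(im[120:280,200:400],None,fx=4,fy=4,interpolation=cv2.INTER_CUBIC)
cv2.imwrite("pics/s1.png",a[:600,:,::-1])
im=camera("top"); a=cv2.resize(im[140:290,200:400],None,fx=4,fy=4,interpolation=cv2.INTER_CUBIC)
cv2.imwrite("pics/t1.png",a[:,:,::-1])
for n,o in(("scene",(200,120)),("top",(200,140))): print(n,(proj(n,read_state()["eef_pos"])[0]-o)*4)
E
```

```text
[554.15 140.32 117.76] [-3.14  0.    0.28]
scene [382.32 213.04]
top [419.92 220.96]
```

View pics/s1.png

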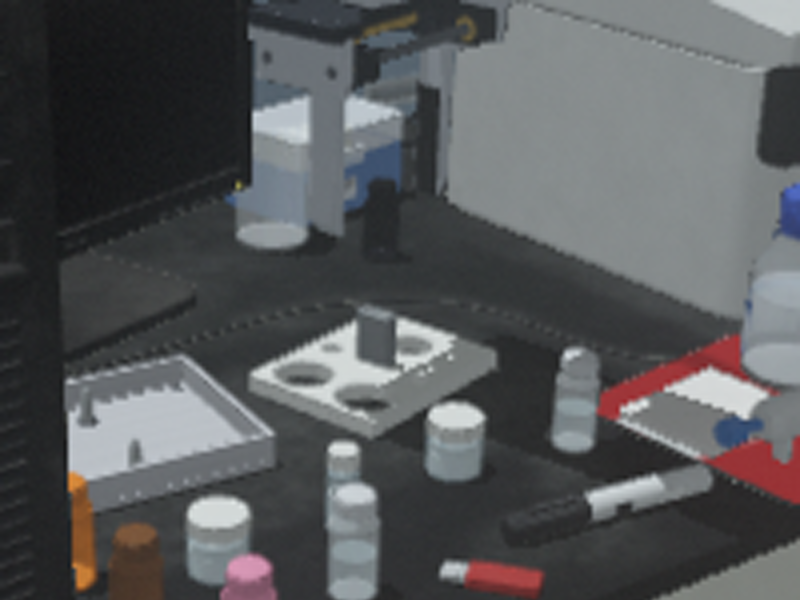

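View pics/t1.png

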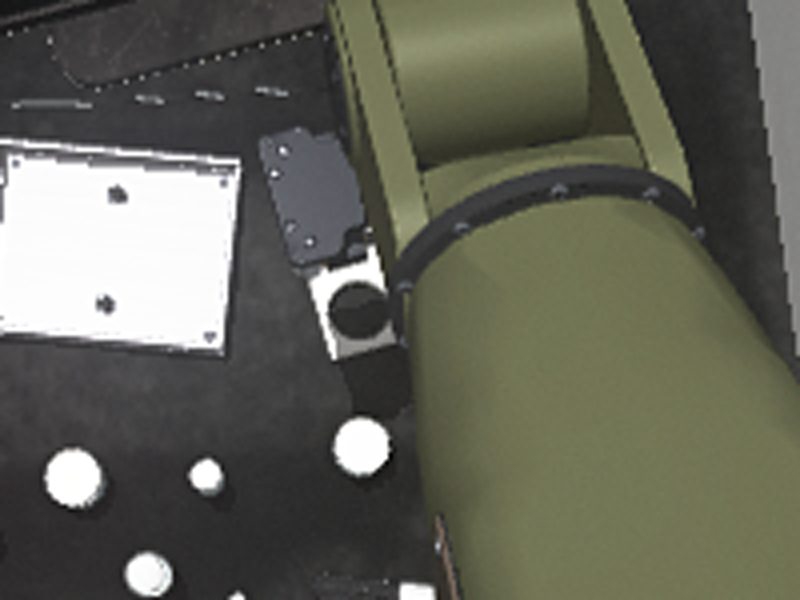

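Call:
carry_out([
  {"delta_pos": [0,0,-40],"turn": [0,0,0],"hand": 1},
  {"delta_pos": [0,0,-75],"turn": [0,0,0],"hand": 0.7},
  {"delta_pos": [0,0,-92],"turn": [0,0,0],"hand": 0.5},
  {"delta_pos": [0,0,-98],"turn": [0,0,0],"hand": 0.4},
  {"delta_pos": [0,0,-98],"turn": [0,0,0],"hand": 0.4},
])

```text
clock: 2.88
eef_pos: [554.3, 139.6, 23.7]
eef_rot: [3.141, -0.001, 0.276]
wrist_force: [-0.6, 0.1, -1.0]
finger_gap: 57.1
```

```bash
python3 - <<'E'
from h import *
s=read_state();print(s["eef_pos"],s["eef_rot"],s["wrist_force"],s["finger_gap"])
im=camera("scene"); a=cv2.resize(im[160:260,220:370],None,fx=5,fy=5,interpolation=cv2.INTER_CUBIC)
cv2.imwrite("pics/s2.png",a[:600,:,::-1])
E
```

```text
[554.29 139.63  23.66] [ 3.14 -0.    0.28] [-0.61  0.12 -1.01] 57.13819527568458
```

View pics/s2.png

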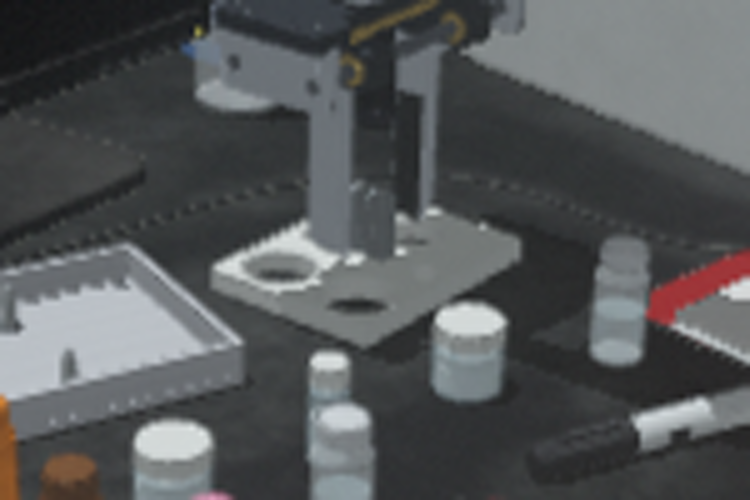

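Call:
carry_out([
  {"delta_pos": [0,0,-4],"turn": [0,0,0],"hand": 0.4},
  {"delta_pos": [0,0,-4],"turn": [0,0,0],"hand": 0.2},
  {"delta_pos": [0,0,-4],"turn": [0,0,0],"hand": 0},
  {"delta_pos": [0,0,-4],"turn": [0,0,0],"hand": 0},
  {"delta_pos": [0,0,-4],"turn": [0,0,0],"hand": 0},
  {"delta_pos": [0,0,-4],"turn": [0,0,0],"hand": 0},
], squeeze=40)

```text
clock: 3.68
eef_pos: [553.7, 139.5, 18.6]
eef_rot: [3.141, -0.0, 0.276]
wrist_force: [-0.2, -0.5, 1.3]
finger_gap: 11.8
```

Gripped the bar (11.8 mm gap). Measuring the plate in the scene camera in place, then lifting.

Call:
carry_out([
  {"delta_pos": [0,0,20],"turn": [0,0,0],"hand": 0},
  {"delta_pos": [0,0,50],"turn": [0,0,0],"hand": 0},
  {"delta_pos": [0,30,80],"turn": [0,0,0.15],"hand": 0},
  {"delta_pos": [0,60,80],"turn": [0,0,0.3],"hand": 0},
  {"delta_pos": [0,90,80],"turn": [0,0,0.45],"hand": 0},
  {"delta_pos": [0,120,80],"turn": [0,0,0.6],"hand": 0},
  {"delta_pos": [2,150,80],"turn": [0,0,0.75],"hand": 0},
  {"delta_pos": [4,170,80],"turn": [0,0,0.9],"hand": 0},
])

```text
clock: 4.68
eef_pos: [557.2, 310.8, 98.0]
eef_rot: [-3.141, 0.001, 1.182]
wrist_force: [0.6, -0.3, -1.1]
finger_gap: 11.6
```

Call:
carry_out([
  {"delta_pos": [0,0,0],"turn": [0,0,0.18],"hand": 0},
  {"delta_pos": [0,5,0],"turn": [0,0,0.36],"hand": 0},
  {"delta_pos": [0,10,0],"turn": [0,0,0.54],"hand": 0},
  {"delta_pos": [0,15,0],"turn": [0,0,0.72],"hand": 0},
  {"delta_pos": [1,22,0],"turn": [0,0,0.9],"hand": 0},
  {"delta_pos": [1,22,0],"turn": [0,0,1.08],"hand": 0},
  {"delta_pos": [1,22,0],"turn": [0,0,1.26],"hand": 0},
  {"delta_pos": [1,22,0],"turn": [0,0,1.44],"hand": 0},
])

```text
clock: 5.68
eef_pos: [558.4, 331.5, 97.9]
eef_rot: [-3.141, -0.001, 2.622]
wrist_force: [-0.2, -0.6, -2.0]
finger_gap: 11.6
```

Call:
carry_out([
  {"delta_pos": [0,0,0],"turn": [0,0,0.18],"hand": 0},
  {"delta_pos": [0,0,0],"turn": [0,0,0.36],"hand": 0},
  {"delta_pos": [0,0,-20],"turn": [0,0,0.437],"hand": 0},
  {"delta_pos": [0,0,-35],"turn": [0,0,0.437],"hand": 0},
  {"delta_pos": [0,0,-35],"turn": [0,0,0.437],"hand": 0},
])

```text
clock: 6.3
eef_pos: [557.9, 331.2, 61.9]
eef_rot: [-3.14, -0.002, 3.051]
wrist_force: [0.0, -0.3, -1.0]
finger_gap: 11.7
```

```bash
python3 - <<'E'
from h import *
s=read_state();print(s["eef_pos"],s["eef_rot"],s["wrist_force"],s["finger_gap"],s["joints"])
im=camera("scene"); a=cv2.resize(im[170:270,190:330],None,fx=5.7,fy=5.7,interpolation=cv2.INTER_CUBIC)
cv2.imwrite("pics/s3.png",a[:600,:,::-1])
im=camera("top"); a=cv2.resize(im[150:250,170:310],None,fx=5.7,fy=5.7,interpolation=cv2.INTER_CUBIC)
cv2.imwrite("pics/t3.png",(a[:,:,::-1]*.8).astype('uint8'))
E
```

```text
[557.95 331.19  61.88] [-3.14 -0.    3.05] [ 0.03 -0.34 -1.01] 11.745496858096772 [ 0.48  0.66  1.35  0.    1.14 -1.  ]
```

View pics/s3.png

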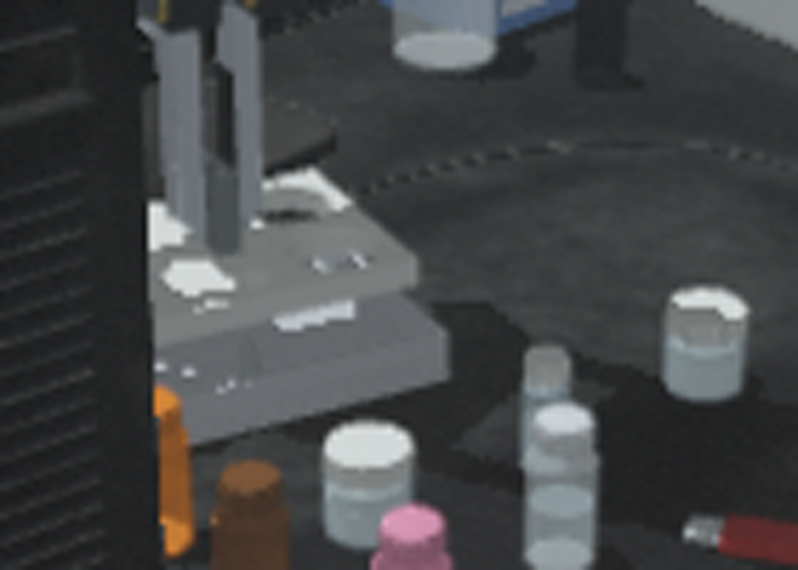

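View pics/t3.png

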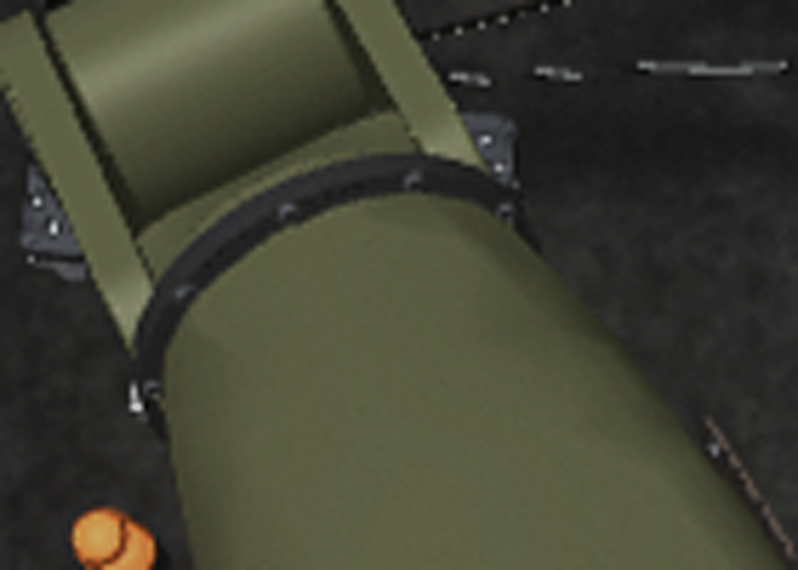

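```bash
python3 - <<'E'
from h import *
im=cv2.imread("pics/s3.png")
f=lambda uv:tuple(np.round(((uv-[190,170])+.5)*5.7-.5,1))
T=np.array([557.9,331.2,0]);yaw=3.051
z0=43.3
for dx,dy in((0,0),(-1.4,2.3)):
  for L in((50,67,12),(-50,67,12),(-50,67,0),(50,67,0),(-25,42,12),(25,42,12),(-10,6,48)):
    P=tf([T[0]+dx,T[1]+dy,yaw],L)+[0,0,z0]; print((dx,dy),L,f(proj("scene",P)[0]))
P=lambda L,p:f(proj("scene",tf(p,L))[0])
for L in((-62,-79,22),(62,-79,22),(-62,-79,0)): print("tray",L,P(L,[557.8,333.7,-.085]))
a=cv2.resize(cv2.imread("pics/s3.png")[150:400,130:470],None,fx=2.3,fy=2.3,interpolation=cv2.INTER_CUBIC);cv2.imwrite("pics/s3c.png",a)
E
```

```text
(0, 0) (50, 67, 12) (np.float64(415.5), np.float64(254.6))
(0, 0) (-50, 67, 12) (np.float64(310.7), np.float64(166.2))
(0, 0) (-50, 67, 0) (np.float64(311.2), np.float64(191.0))
(0, 0) (50, 67, 0) (np.float64(415.6), np.float64(280.8))
(0, 0) (-25, 42, 12) (np.float64(282.8), np.float64(198.4))
(0, 0) (25, 42, 12) (np.float64(333.7), np.float64(243.4))
(0, 0) (-10, 6, 48) (np.float64(216.1), np.float64(149.3))
(-1.4, 2.3) (50, 67, 12) (np.float64(412.6), np.float64(257.2))
(-1.4, 2.3) (-50, 67, 12) (np.float64(307.8), np.float64(168.5))
(-1.4, 2.3) (-50, 67, 0) (np.float64(308.4), np.float64(193.3))
(-1.4, 2.3) (50, 67, 0) (np.float64(412.7), np.float64(283.4))
(-1.4, 2.3) (-25, 42, 12) (np.float64(279.7), np.float64(200.7))
(-1.4, 2.3) (25, 42, 12) (np.float64(330.7), np.float64(245.9))
(-1.4, 2.3) (-10, 6, 48) (np.float64(212.8), np.float64(151.7))
tray (-62, -79, 22) (np.float64(450.2), np.float64(333.3))
tray (62, -79, 22) (np.float64(319.1), np.float64(220.2))
tray (-62, -79, 0) (np.float64(450.0), np.float64(380.1))
```

View pics/s3c.png

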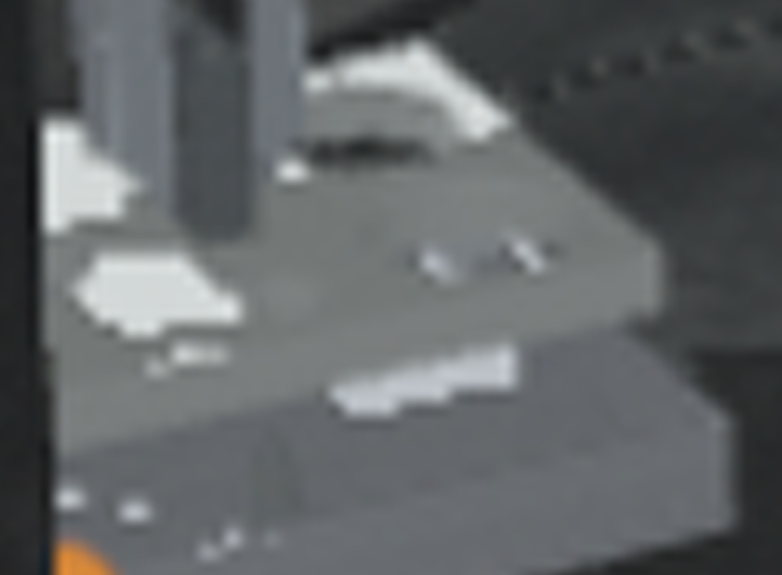

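```bash
python3 - <<'E'
from h import *
s=lambda X,Y:cr(X,Y,190,170,5.7)
def r(p): 
    return np.concatenate([proj("scene",tf([p[0],p[1],3.051],L)+[0,0,43.3])[0]-s(*q) for L,q in (((50,67,12),(418,256.5)),((-50,67,12),(313.5,167.4)),((50,67,0),(418,285)))])
o=least_squares(r,[558,331]);print(o.x,o.fun)
def r(p): 
    return np.concatenate([proj("scene",tf([p[0],p[1],-.085],L))[0]-s(*q) for L,q in (((-62,-79,22),(448,334)),((-62,-79,0),(448,380)))])
o=least_squares(r,[558,331]);print(o.x,o.fun)
E
```

```text
[555.26 331.58] [ 0.03  0.11 -0.08  0.19  0.04 -0.28]
[558.07 334.54] [ 0.02 -0.07 -0.02  0.07]
```

Call:
carry_out([
  {"delta_pos": [2,2.5,-6],"turn": [0,0,0],"hand": 0},
  {"delta_pos": [2,2.5,-13],"turn": [0,0,0],"hand": 0},
  {"delta_pos": [2,2.5,-13],"turn": [0,0,0],"hand": 0},
  {"delta_pos": [2,2.5,-13],"turn": [0,0,0],"hand": 0},
])

```text
clock: 6.9
eef_pos: [560.7, 334.0, 50.5]
eef_rot: [-3.142, 0.0, 3.053]
wrist_force: [0.5, -0.5, -2.0]
finger_gap: 11.7
```

```bash
python3 - <<'E'
from h import *
s=read_state();print(s["eef_pos"],s["eef_rot"],s["wrist_force"],s["finger_gap"],s["joints"])
im=camera("scene"); a=cv2.resize(im[190:245,210:280],None,fx=11,fy=11,interpolation=cv2.INTER_CUBIC)
cv2.imwrite("pics/s4.png",np.clip(a[:600,:,::-1]*1.4,0,255).astype('uint8'))
E
```

```text
[560.68 334.03  50.5 ] [-3.14  0.    3.05] [ 0.52 -0.5  -2.01] 11.726371117238049 [ 0.48  0.68  1.34 -0.    1.12 -1.  ]
```

View pics/s4.png

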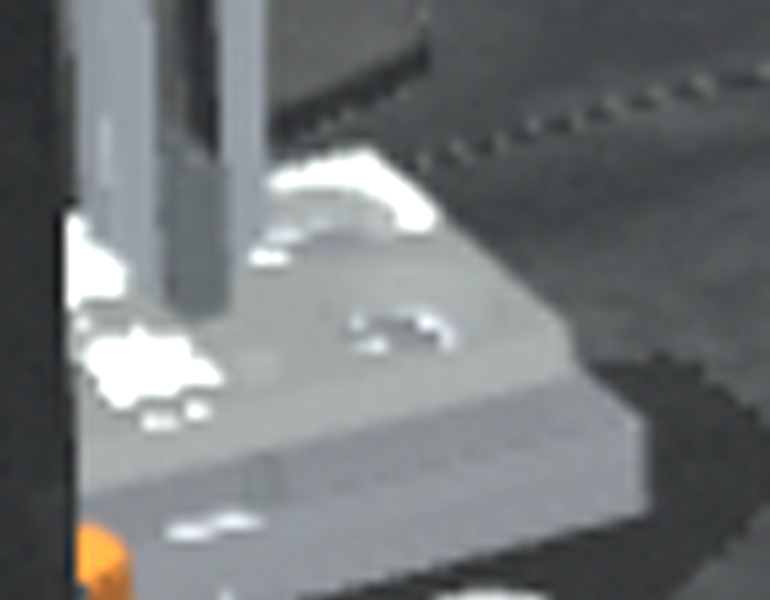

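```bash
python3 - <<'E'
from h import *
s=lambda X,Y:cr(X,Y,210,190,11)
def r(p): 
    return np.concatenate([proj("scene",tf([p[0],p[1],3.053],L)+[0,0,31.9])[0]-s(*q) for L,q in (((50,67,12),(569,325)),((-50,67,12),(368,150)),((50,67,0),(571,370)))])
o=least_squares(r,[558,331]);print(o.x,o.fun)
def r(p): 
    return np.concatenate([proj("scene",tf([p[0],p[1],-.085],L))[0]-s(*q) for L,q in (((-62,-79,22),(646,424)),((-62,-79,0),(646,512)))])
o=least_squares(r,[558,331]);print(o.x,o.fun)
E
```

```text
[558.09 334.3 ] [ 0.07 -0.21  0.02 -0.06 -0.09  0.26]
[558.5  334.01] [ 0.02 -0.1  -0.02  0.1 ]
```

Call:
carry_out([
  {"delta_pos": [0,0,-4],"turn": [0,0,0],"hand": 0},
  {"delta_pos": [0,0,-7],"turn": [0,0,0],"hand": 0},
  {"delta_pos": [0,0,-10],"turn": [0,0,0],"hand": 0},
  {"delta_pos": [0,0,-12],"turn": [0,0,0],"hand": 0},
  {"delta_pos": [0,0,-14],"turn": [0,0,0],"hand": 0},
  {"delta_pos": [0,0,-14],"turn": [0,0,0],"hand": 0},
])

```text
clock: 7.7
eef_pos: [560.7, 334.0, 36.3]
eef_rot: [-3.141, 0.0, 3.053]
wrist_force: [0.4, -0.2, -2.9]
finger_gap: 11.8
```

```bash
python3 - <<'E'
from h import *
s=read_state();print(s["eef_pos"],s["eef_rot"],s["wrist_force"],s["moment"],s["finger_gap"])
E
```

```text
[560.7  333.98  36.33] [-3.14  0.    3.05] [ 0.37 -0.21 -2.89] [-0.08 -0.26 -0.  ] 11.750605565581427
```

Call:
carry_out([
  {"delta_pos": [0,0,-3],"turn": [0,0,0],"hand": 0},
  {"delta_pos": [0,0,-6],"turn": [0,0,0],"hand": 0},
  {"delta_pos": [0,0,-9],"turn": [0,0,0],"hand": 0},
  {"delta_pos": [0,0,-11],"turn": [0,0,0],"hand": 0},
  {"delta_pos": [0,0,-12.5],"turn": [0,0,0],"hand": 0},
  {"delta_pos": [0,0,-12.5],"turn": [0,0,0],"hand": 0},
])

```text
clock: 8.45
eef_pos: [560.7, 334.0, 23.8]
eef_rot: [-3.142, 0.0, 3.053]
wrist_force: [2.9, -1.6, -3.5]
finger_gap: 11.9
```

```bash
python3 - <<'E'
from h import *
s=read_state();print(s["eef_pos"],s["eef_rot"],s["wrist_force"],s["moment"],s["finger_gap"])
E
```

```text
[560.75 333.97  23.8 ] [-3.14  0.    3.05] [ 2.93 -1.65 -3.49] [-0.28 -0.9  -0.02] 11.866803502895158
```

Call:
carry_out([
  {"delta_pos": [0.5,0,-0.8],"turn": [0,0,0],"hand": 0},
  {"delta_pos": [0.5,0,-1.5],"turn": [0,0,0],"hand": 0},
  {"delta_pos": [0.5,0,-1.5],"turn": [0,0,0],"hand": 0},
])

```text
clock: 8.82
eef_pos: [561.0, 334.1, 22.6]
eef_rot: [3.142, -0.0, 3.053]
wrist_force: [-1.3, -1.6, 1.3]
finger_gap: 11.9
```

```bash
python3 - <<'E'
from h import *
s=read_state();print(s["eef_pos"],s["eef_rot"],s["wrist_force"],s["moment"],s["finger_gap"])
im=camera("scene"); a=cv2.resize(im[190:245,210:280],None,fx=11,fy=11,interpolation=cv2.INTER_CUBIC)
cv2.imwrite("pics/s5.png",np.clip(a[:600,:,::-1]*1.4,0,255).astype('uint8'))
E
```

```text
[561.01 334.13  22.59] [ 3.14 -0.    3.05] [-1.3  -1.61  1.32] [-0.17  0.02 -0.04] 11.901548013181614
```

View pics/s5.png

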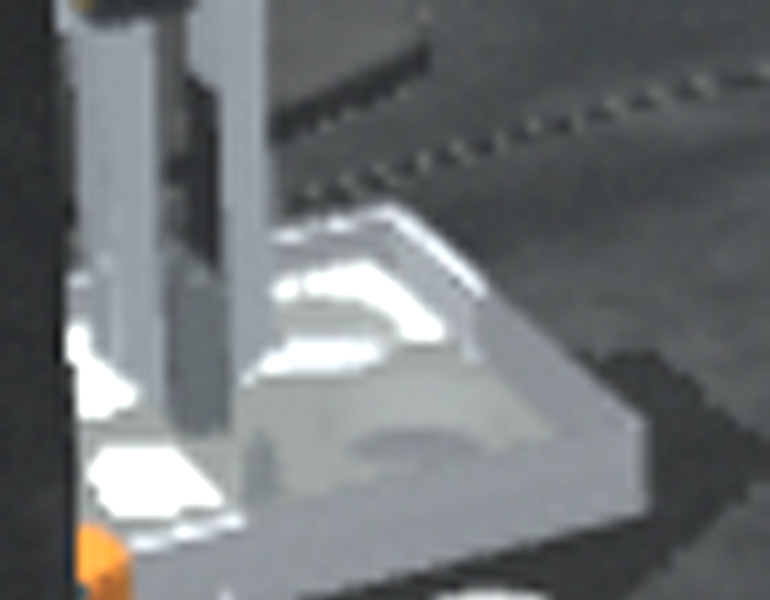

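Call:
carry_out([
  {"delta_pos": [0,0,0],"turn": [0,0,0],"hand": 0.3},
  {"delta_pos": [0,0,0],"turn": [0,0,0],"hand": 0.4},
  {"delta_pos": [0,0,0],"turn": [0,0,0],"hand": 0.4},
  {"delta_pos": [0,0,20],"turn": [0,0,0],"hand": 0.4},
  {"delta_pos": [0,0,60],"turn": [0,0,0],"hand": 0.5},
  {"delta_pos": [0,0,110],"turn": [0,0,0],"hand": 0.6},
  {"delta_pos": [-50,-20,120],"turn": [0,0,0],"hand": 0.64},
  {"delta_pos": [-100,-32,120],"turn": [0,0,0],"hand": 0.64},
])

```text
clock: 9.88
eef_pos: [460.5, 301.6, 144.8]
eef_rot: [3.14, 0.003, 3.052]
wrist_force: [1.2, 0.3, -0.1]
finger_gap: 60.3
```

Call:
carry_out([
  {"delta_pos": [-50,0,0],"turn": [0,0,0],"hand": 0.64},
  {"delta_pos": [-100,0,0],"turn": [0,0,0],"hand": 0.64},
  {"delta_pos": [-109,0,-20],"turn": [0,0,0],"hand": 0.64},
  {"delta_pos": [-109,0,-40],"turn": [0,0,0],"hand": 0.64},
  {"delta_pos": [-109,0,-40],"turn": [0,0,0],"hand": 0.64},
])

```text
clock: 10.5
eef_pos: [351.9, 301.9, 102.8]
eef_rot: [-3.141, -0.0, 3.053]
wrist_force: [-0.3, -0.4, 0.6]
finger_gap: 60.0
```

```bash
python3 - <<'E'
from h import *
s=read_state();print(s["eef_pos"],s["eef_rot"],s["wrist_force"],s["finger_gap"],s["joints"])
im=camera("scene"); a=cv2.resize(im[160:300,190:350],None,fx=4.2,fy=4.2,interpolation=cv2.INTER_CUBIC)
cv2.imwrite("pics/s6.png",a[:600,:,::-1])
im=camera("top"); cv2.imwrite("pics/t6f.png",im[:,:,::-1]); a=cv2.resize(im[165:305,180:350],None,fx=4.2,fy=4.2,interpolation=cv2.INTER_CUBIC)
cv2.imwrite("pics/t6.png",(a[:,:,::-1]*.8).astype('uint8'))
E
```

```text
[351.88 301.94 102.8 ] [-3.14 -0.    3.05] [-0.29 -0.44  0.58] 60.04839368333532 [ 0.63  0.23  1.87  0.    1.04 -0.85]
```

View pics/s6.png

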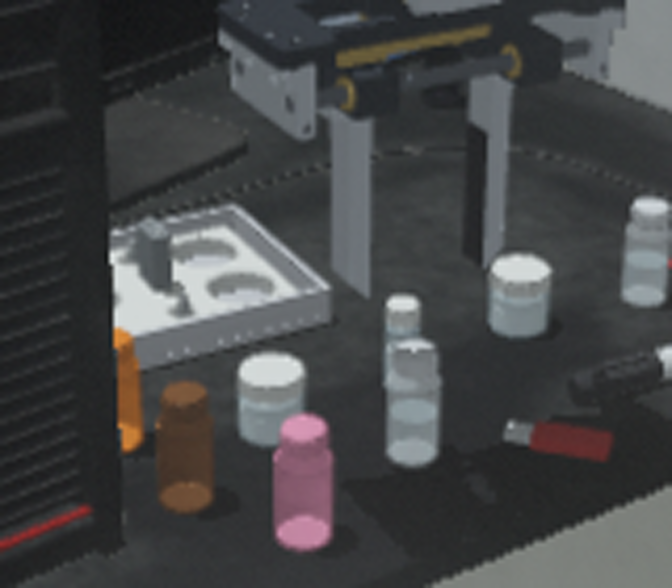

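View pics/t6.png

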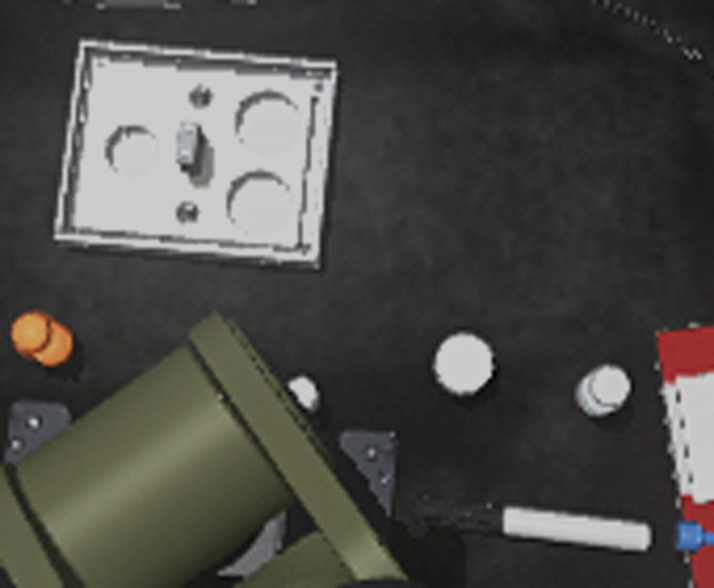

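Call:
carry_out([
  {"delta_pos": [0,0,-30],"turn": [0,0,0],"hand": 0.64},
  {"delta_pos": [0,0,-55],"turn": [0,0,0],"hand": 0.64},
  {"delta_pos": [0,0,-75],"turn": [0,0,0],"hand": 0.64},
  {"delta_pos": [0,0,-83],"turn": [0,0,0],"hand": 0.64},
  {"delta_pos": [0,0,-83],"turn": [0,0,0],"hand": 0.64},
], squeeze=10)

```text
clock: 11.22
eef_pos: [352.5, 302.2, 20.0]
eef_rot: [3.141, 0.0, 3.053]
wrist_force: [0.7, 1.2, 0.3]
finger_gap: 60.6
```

```bash
python3 - <<'E'
from h import *
s=read_state();print(s["eef_pos"],s["wrist_force"],s["finger_gap"])
im=camera("scene"); a=cv2.resize(im[190:300,230:360],None,fx=5,fy=5,interpolation=cv2.INTER_CUBIC)
cv2.imwrite("pics/s7.png",a[:600,:,::-1])
E
```

```text
[352.5  302.2   19.96] [0.68 1.15 0.35] 60.5883457754368
```

View pics/s7.png

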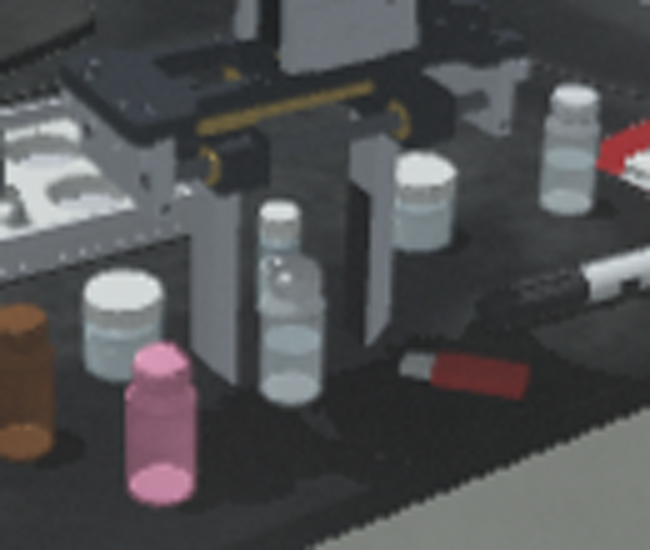

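```bash
python3 - <<'E'
from h import *
f=lambda P:((proj("scene",P)-[230,190])+.5)*5
t=np.array([352.5,302.2,20.])
print(f(t), "vial axis base/top if at TCP",f(t*[1,1,0]),f(t*[1,1,0]+[0,0,60]))
c,s=np.cos(3.053),np.sin(3.053)
for dx in(-8,8):
  for dy in(-30,30): print(dx,dy,f(t+[c*dx+s*dy, s*dx-c*dy,0]))
print(back("scene",cr(291,388,230,190,5),0), back("scene",cr(294,271,230,190,5),60))
E
```

```text
[[291.32 350.96]] vial axis base/top if at TCP [[290.28 391.66]] [[293.45 267.3 ]]
-8 -30 [[342.59 324.54]]
-8 30 [[218.97 360.11]]
8 -30 [[362.53 341.95]]
8 30 [[237.84 378.51]]
[354.21 300.35   0.  ] [349.45 303.85  60.  ]
```

Call:
carry_out([
  {"delta_pos": [0,0,0],"turn": [0,0,0],"hand": 0.4},
  {"delta_pos": [0,0,0],"turn": [0,0,0],"hand": 0.25},
  {"delta_pos": [0,0,0],"turn": [0,0,0],"hand": 0.2},
  {"delta_pos": [0,0,0],"turn": [0,0,0],"hand": 0.15},
  {"delta_pos": [0,0,0],"turn": [0,0,0],"hand": 0.15},
  {"delta_pos": [0,0,15],"turn": [0,0,0],"hand": 0.15},
  {"delta_pos": [0,0,50],"turn": [0,0,0],"hand": 0.15},
  {"delta_pos": [0,0,90],"turn": [0,0,0],"hand": 0.15},
], squeeze=12)

```text
clock: 12.28
eef_pos: [351.9, 301.9, 111.1]
eef_rot: [-3.141, -0.0, 3.053]
wrist_force: [0.8, -0.1, 0.7]
finger_gap: 26.5
```

```bash
python3 - <<'E'
from h import *
s=read_state();print(s["eef_pos"],s["wrist_force"],s["finger_gap"])
im=camera("scene"); a=cv2.resize(im[160:280,220:350],None,fx=5,fy=5,interpolation=cv2.INTER_CUBIC)
cv2.imwrite("pics/s8.png",a[:600,:,::-1])
E
```

```text
[351.91 301.87 111.14] [ 0.81 -0.06  0.71] 26.454051493587357
```

View pics/s8.png

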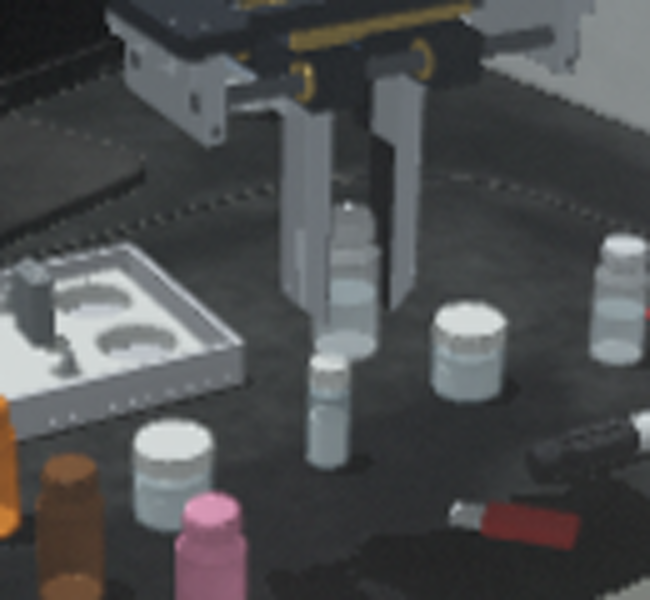

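Call:
carry_out([
  {"delta_pos": [40,-3,0],"turn": [0,0,0],"hand": 0.15},
  {"delta_pos": [85,-6,0],"turn": [0,0,0],"hand": 0.15},
  {"delta_pos": [130,-9,0],"turn": [0,0,0],"hand": 0.15},
  {"delta_pos": [175,-12,0],"turn": [0,0,0],"hand": 0.15},
  {"delta_pos": [210,-12,0],"turn": [0,0,0],"hand": 0.15},
  {"delta_pos": [229.5,-12,0],"turn": [0,0,0],"hand": 0.15},
  {"delta_pos": [229.5,-12,-40],"turn": [0,0,0],"hand": 0.15},
  {"delta_pos": [229.5,-12,-65],"turn": [0,0,0],"hand": 0.15},
])

```text
clock: 13.32
eef_pos: [581.3, 289.7, 43.4]
eef_rot: [-3.141, -0.001, 3.053]
wrist_force: [-0.1, 0.6, -0.6]
finger_gap: 26.6
```

```bash
python3 - <<'E'
from h import *
s=read_state();print(s["eef_pos"],s["wrist_force"],s["finger_gap"])
im=camera("scene"); a=cv2.resize(im[170:250,200:300],None,fx=7,fy=7,interpolation=cv2.INTER_CUBIC)
cv2.imwrite("pics/s9.png",a[:600,:,::-1])
E
```

```text
[581.34 289.72  43.39] [-0.09  0.61 -0.63] 26.61620817377025
```

View pics/s9.png

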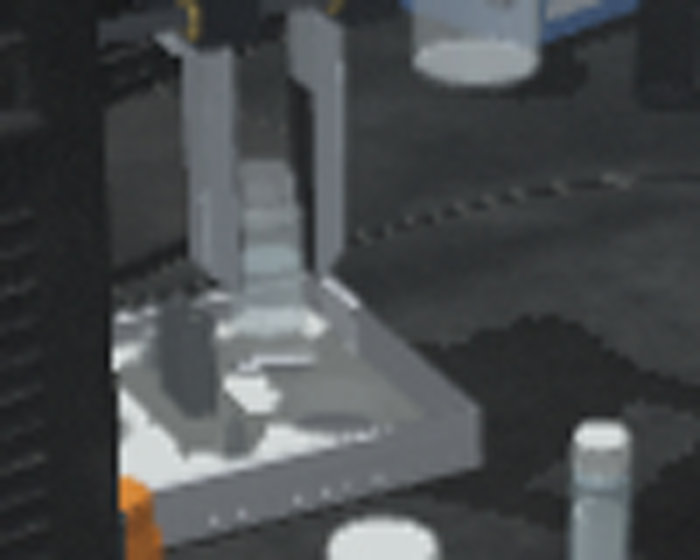

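Call:
carry_out([
  {"delta_pos": [0,0,-5],"turn": [0,0,0],"hand": 0.15},
  {"delta_pos": [0,0,-10],"turn": [0,0,0],"hand": 0.15},
  {"delta_pos": [0,0,-15],"turn": [0,0,0],"hand": 0.15},
  {"delta_pos": [0,0,-18],"turn": [0,0,0],"hand": 0.15},
  {"delta_pos": [0,0,-18],"turn": [0,0,0],"hand": 0.15},
])

```text
clock: 14.0
eef_pos: [581.7, 290.0, 26.4]
eef_rot: [-3.142, -0.0, 3.053]
wrist_force: [0.3, -0.3, -0.5]
finger_gap: 26.9
```

```bash
python3 - <<'E'
from h import *
s=read_state();print(s["eef_pos"],s["wrist_force"],s["finger_gap"])
im=camera("scene"); a=cv2.resize(im[170:250,200:300],None,fx=7,fy=7,interpolation=cv2.INTER_CUBIC)
cv2.imwrite("pics/s10.png",a[:600,:,::-1])
E
```

```text
[581.66 290.02  26.44] [ 0.31 -0.29 -0.52] 26.873970964860394
```

View pics/s10.png

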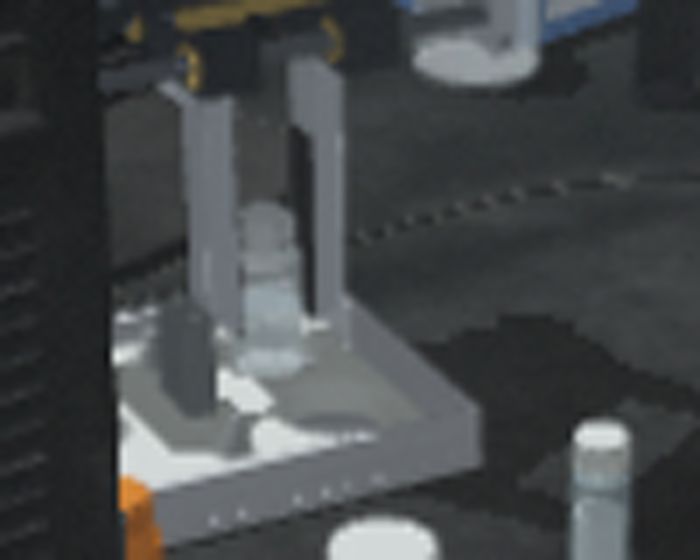

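Call:
carry_out([
  {"delta_pos": [0,0,-2.2],"turn": [0,0,0],"hand": 0.15},
  {"delta_pos": [0,0,-2.2],"turn": [0,0,0],"hand": 0.15},
  {"delta_pos": [0,0,-2.2],"turn": [0,0,0],"hand": 0.35},
  {"delta_pos": [0,0,-2.2],"turn": [0,0,0],"hand": 0.42},
  {"delta_pos": [0,0,-2.2],"turn": [0,0,0],"hand": 0.42},
  {"delta_pos": [0,0,20],"turn": [0,0,0],"hand": 0.42},
  {"delta_pos": [0,0,60],"turn": [0,0,0],"hand": 0.42},
  {"delta_pos": [0,0,115],"turn": [0,0,0],"hand": 0.5},
])

```text
clock: 15.05
eef_pos: [581.1, 289.7, 141.7]
eef_rot: [-3.14, -0.002, 3.053]
wrist_force: [-0.2, 0.7, 0.1]
finger_gap: 45.5
```

```bash
python3 - <<'E'
from h import *
s=read_state();print(s["eef_pos"],s["wrist_force"],s["finger_gap"])
im=camera("scene"); a=cv2.resize(im[170:250,200:300],None,fx=7,fy=7,interpolation=cv2.INTER_CUBIC)
cv2.imwrite("pics/s11.png",a[:600,:,::-1])
E
```

```text
[581.06 289.74 141.67] [-0.17  0.65  0.1 ] 45.47590647547221
```

View pics/s11.png

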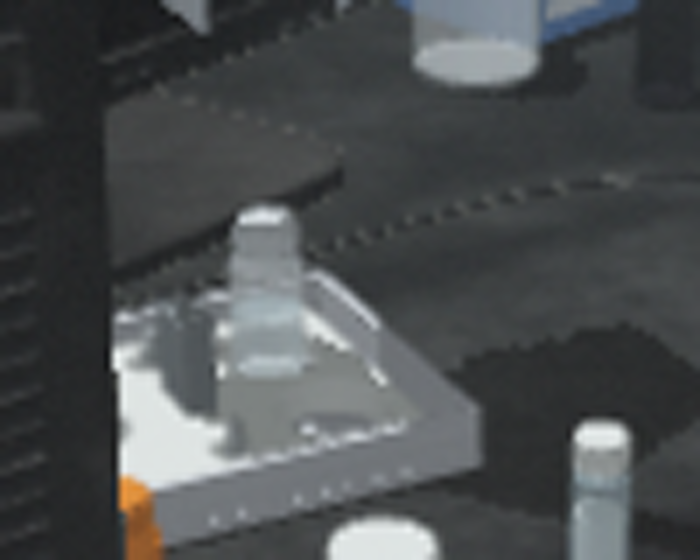

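Call:
carry_out([
  {"delta_pos": [-30,-35,0],"turn": [0,0,0],"hand": 0.64},
  {"delta_pos": [-65,-75,0],"turn": [0,0,0],"hand": 0.64},
  {"delta_pos": [-100,-115,0],"turn": [0,0,0],"hand": 0.64},
  {"delta_pos": [-135,-155,0],"turn": [0,0,0],"hand": 0.64},
  {"delta_pos": [-169,-194,0],"turn": [0,0,0],"hand": 0.64},
  {"delta_pos": [-169,-194,-35],"turn": [0,0,0],"hand": 0.64},
  {"delta_pos": [-169,-194,-60],"turn": [0,0,0],"hand": 0.64},
  {"delta_pos": [-169,-194,-60],"turn": [0,0,0],"hand": 0.64},
])

```text
clock: 16.1
eef_pos: [411.9, 95.9, 80.5]
eef_rot: [-3.141, -0.002, 3.053]
wrist_force: [0.1, 0.7, 0.2]
finger_gap: 60.3
```

```bash
python3 - <<'E'
from h import *
s=read_state();print(s["eef_pos"],s["wrist_force"],s["finger_gap"])
im=camera("scene"); a=cv2.resize(im[130:260,290:400],None,fx=5,fy=5,interpolation=cv2.INTER_CUBIC)
cv2.imwrite("pics/s12.png",a[:650,:,::-1])
t=s["eef_pos"]; print(((proj("scene",[t,[t[0],t[1],60],[t[0],t[1],0]])-[290,130])+.5)*5)
E
```

```text
[411.88  95.87  80.52] [0.1  0.71 0.25] 60.325604199778276
[[276.76 358.75]
 [273.5  398.  ]
 [264.28 509.18]]
```

View pics/s12.png

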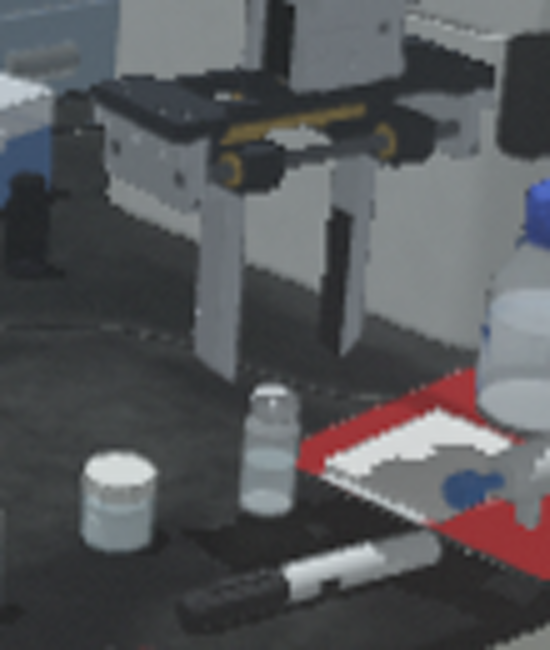

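```bash
python3 - <<'E'
from h import *
print(back("scene",cr(267,502,290,130,5),0),back("scene",cr(271,391,290,130,5),60))
im=camera("scene"); a=cv2.resize(im[195:245,325:365],None,fx=12,fy=12,interpolation=cv2.INTER_CUBIC)
f=lambda uv:((uv-[325,195])+.5)*12-.5
for (x,y),col in (((411.9,95.9),(255,0,0)),((410.5,96.5),(0,255,0)),((414,95),(0,0,255))):
  for z,r in((0,13.5),(60,11),(50,13.5)):
    th=np.linspace(0,6.28,40); P=np.c_[x+r*np.cos(th),y+r*np.sin(th),0*th+z]
    cv2.polylines(a,[np.round(f(proj("scene",P))).astype(int)],True,col,1)
cv2.imwrite("pics/s13.png",a[:,:,::-1])
E
```

```text
[416.25  89.88   0.  ] [417.88  91.77  60.  ]
```

View pics/s13.png

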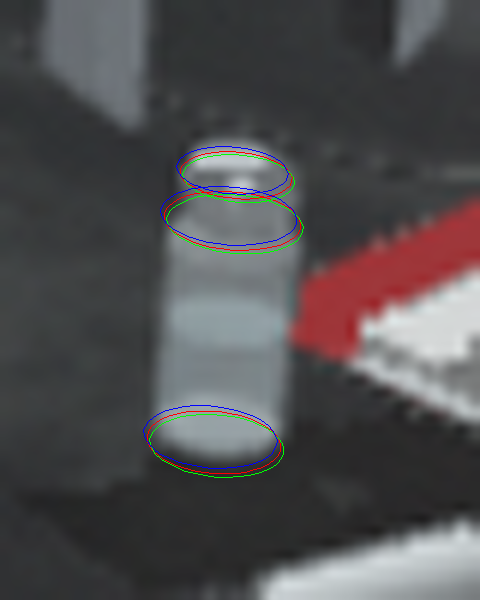

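```bash
python3 - <<'E'
from h import *
s=read_state(); t=s["eef_pos"]; h=s["finger_gap"]/2
c,sn=np.cos(3.053),np.sin(3.053)
im=camera("scene"); a=cv2.resize(im[180:250,315:385],None,fx=8.5,fy=8.5,interpolation=cv2.INTER_CUBIC); a=np.clip(a*1.4,0,255).astype('uint8')
f=lambda uv:((uv-[315,180])+.5)*8.5-.5
for sg in(-1,1):
  P=[t+[c*dx+sn*dy, sn*dx-c*dy,dz] for dx,dy,dz in((-8,sg*h,0),(8,sg*h,0),(8,sg*h,30),(-8,sg*h,30))]
  cv2.polylines(a,[np.round(f(proj("scene",P))).astype(int)],True,(255,0,0),1)
cv2.imwrite("pics/s14.png",a[:,:,::-1])
im=cv2.imread("pics/t6f.png")[:,:,::-1]; a=cv2.resize(im[240:275,305:340],None,fx=16,fy=16,interpolation=cv2.INTER_CUBIC); a=(a*.8).astype('uint8')
f=lambda uv:((uv-[305,240])+.5)*16-.5
for (x,y),col in (((411.9,95.9),(255,0,0)),((414,91),(0,255,0)),((417,91),(0,0,255))):
  for z,r in((0,13.5),(60,11),(50,13.5)):
    th=np.linspace(0,6.28,40); P=np.c_[x+r*np.cos(th),y+r*np.sin(th),0*th+z]
    cv2.polylines(a,[np.round(f(proj("top",P))).astype(int)],True,col,1)
cv2.imwrite("pics/t14.png",a[:,:,::-1])
E
```

```text
(no output)
```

View pics/s14.png

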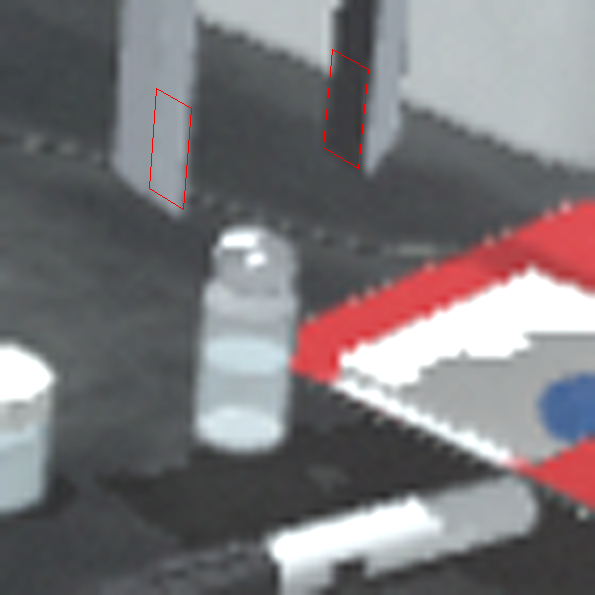

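View pics/t14.png

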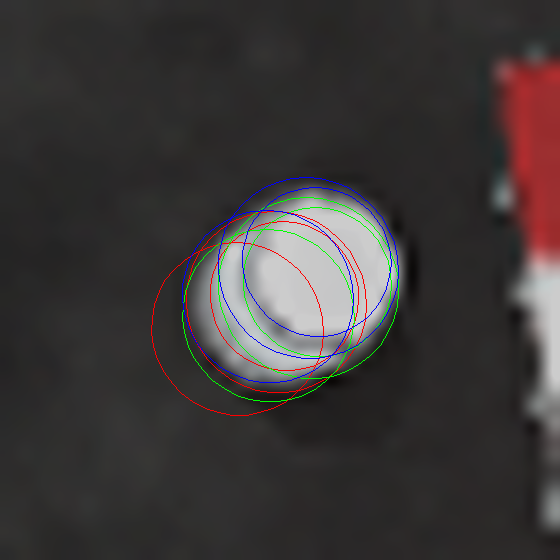

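Call:
carry_out([
  {"delta_pos": [5.5,-5,0],"turn": [0,0,0],"hand": 0.64},
  {"delta_pos": [5.5,-5,-25],"turn": [0,0,0],"hand": 0.64},
  {"delta_pos": [5.5,-5,-45],"turn": [0,0,0],"hand": 0.64},
  {"delta_pos": [5.5,-5,-60.5],"turn": [0,0,0],"hand": 0.64},
  {"delta_pos": [5.5,-5,-60.5],"turn": [0,0,0],"hand": 0.64},
])

```text
clock: 16.88
eef_pos: [418.2, 90.8, 20.7]
eef_rot: [-3.141, -0.001, 3.053]
wrist_force: [-0.2, 0.8, 0.0]
finger_gap: 60.1
```

```bash
python3 - <<'E'
from h import *
s=read_state(); t=s["eef_pos"]; h=s["finger_gap"]/2; print(t,s["wrist_force"])
c,sn=np.cos(3.053),np.sin(3.053)
im=camera("scene"); a=cv2.resize(im[180:250,315:385],None,fx=8.5,fy=8.5,interpolation=cv2.INTER_CUBIC); a=np.clip(a*1.4,0,255).astype('uint8')
f=lambda uv:((uv-[315,180])+.5)*8.5-.5
for sg in(-1,1):
  P=[t+[c*dx+sn*dy, sn*dx-c*dy,dz] for dx,dy,dz in((-8,sg*h,0),(8,sg*h,0),(8,sg*h,30),(-8,sg*h,30))]
  cv2.polylines(a,[np.round(f(proj("scene",P))).astype(int)],True,(255,0,0),1)
th=np.linspace(0,6.28,40)
for z,r in((0,13.5),(60,11)):
    P=np.c_[t[0]+r*np.cos(th),t[1]+r*np.sin(th),0*th+z]; cv2.polylines(a,[np.round(f(proj("scene",P))).astype(int)],True,(0,255,0),1)
cv2.imwrite("pics/s15.png",a[:,:,::-1])
E
```

```text
[418.18  90.82  20.71] [-0.18  0.76  0.01]
```

View pics/s15.png

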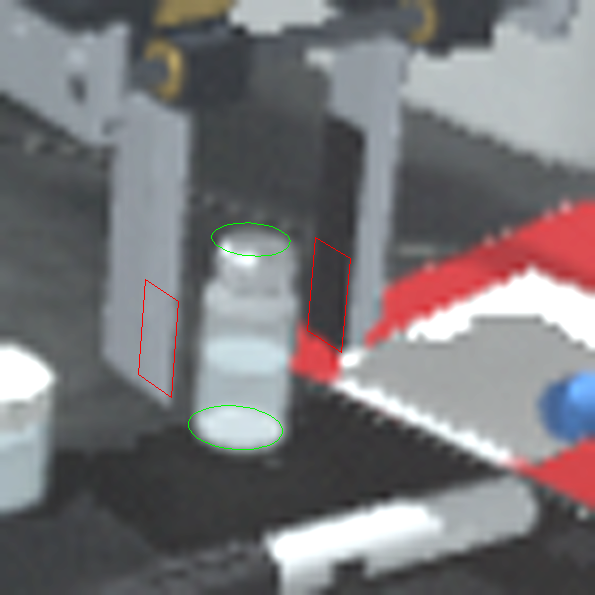

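Call:
carry_out([
  {"delta_pos": [0,0,0],"turn": [0,0,0],"hand": 0.4},
  {"delta_pos": [0,0,0],"turn": [0,0,0],"hand": 0.25},
  {"delta_pos": [0,0,0],"turn": [0,0,0],"hand": 0.2},
  {"delta_pos": [0,0,0],"turn": [0,0,0],"hand": 0.15},
  {"delta_pos": [0,0,0],"turn": [0,0,0],"hand": 0.15},
  {"delta_pos": [0,0,15],"turn": [0,0,0],"hand": 0.15},
  {"delta_pos": [0,0,55],"turn": [0,0,0],"hand": 0.15},
  {"delta_pos": [0,0,100],"turn": [0,0,0],"hand": 0.15},
], squeeze=12)

```text
clock: 17.92
eef_pos: [417.7, 91.0, 122.7]
eef_rot: [-3.141, -0.001, 3.053]
wrist_force: [0.5, 0.2, -0.5]
finger_gap: 26.7
```

```bash
python3 - <<'E'
from h import *
s=read_state();print(s["eef_pos"],s["wrist_force"],s["finger_gap"])
im=camera("scene"); a=cv2.resize(im[140:230,310:390],None,fx=6.6,fy=6.6,interpolation=cv2.INTER_CUBIC)
cv2.imwrite("pics/s16.png",a[:600,:,::-1])
im=camera("top"); a=cv2.resize(im[165:305,180:350],None,fx=4.2,fy=4.2,interpolation=cv2.INTER_CUBIC)
cv2.imwrite("pics/t16.png",(a[:,:,::-1]*.8).astype('uint8')); cv2.imwrite("pics/t16f.png",im[:,:,::-1])
E
```

```text
[417.73  90.99 122.73] [ 0.52  0.2  -0.51] 26.705427758308854
```

View pics/s16.png

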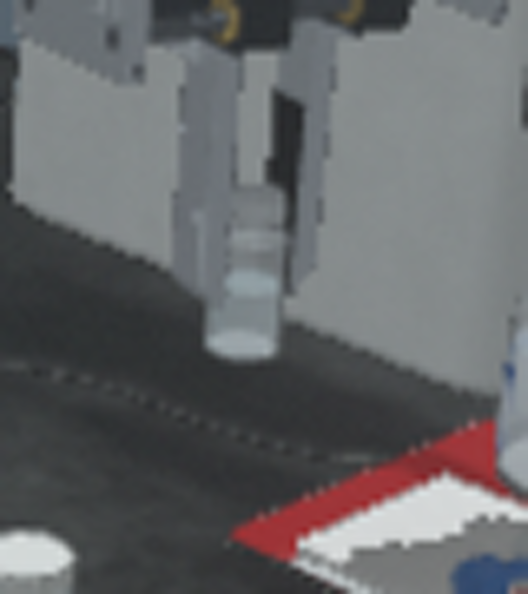

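View pics/t16.png

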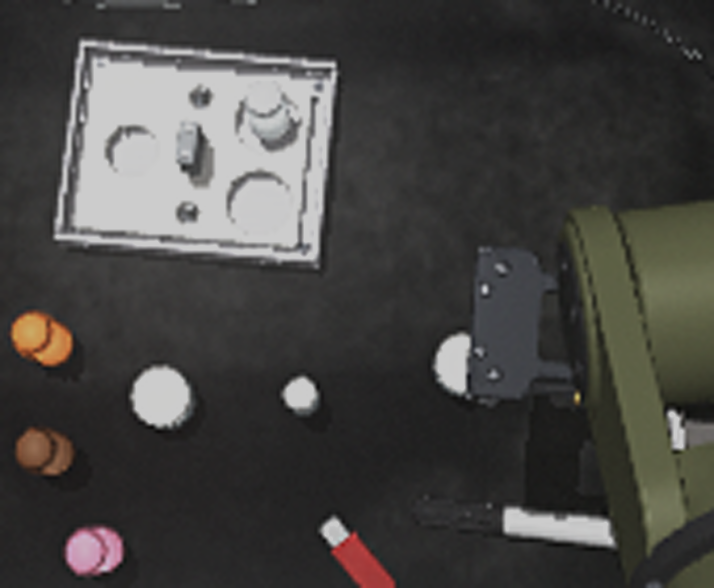

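Call:
carry_out([
  {"delta_pos": [20,40,0],"turn": [0,0,0],"hand": 0.15},
  {"delta_pos": [45,80,0],"turn": [0,0,0],"hand": 0.15},
  {"delta_pos": [70,125,0],"turn": [0,0,0],"hand": 0.15},
  {"delta_pos": [92,165,0],"turn": [0,0,0],"hand": 0.15},
  {"delta_pos": [108,190,0],"turn": [0,0,0],"hand": 0.15},
  {"delta_pos": [114,203.4,0],"turn": [0,0,0],"hand": 0.15},
  {"delta_pos": [114,203.4,-45],"turn": [0,0,0],"hand": 0.15},
  {"delta_pos": [114,203.4,-77],"turn": [0,0,0],"hand": 0.15},
])

```text
clock: 19.02
eef_pos: [531.4, 293.8, 42.3]
eef_rot: [-3.141, -0.001, 3.053]
wrist_force: [0.6, 0.1, -1.3]
finger_gap: 26.9
```

```bash
python3 - <<'E'
from h import *
s=read_state();print(s["eef_pos"],s["wrist_force"],s["finger_gap"])
im=camera("scene"); a=cv2.resize(im[170:250,200:300],None,fx=7,fy=7,interpolation=cv2.INTER_CUBIC)
cv2.imwrite("pics/s17.png",a[:600,:,::-1])
E
```

```text
[531.37 293.84  42.35] [ 0.62  0.07 -1.3 ] 26.879167448606896
```

View pics/s17.png

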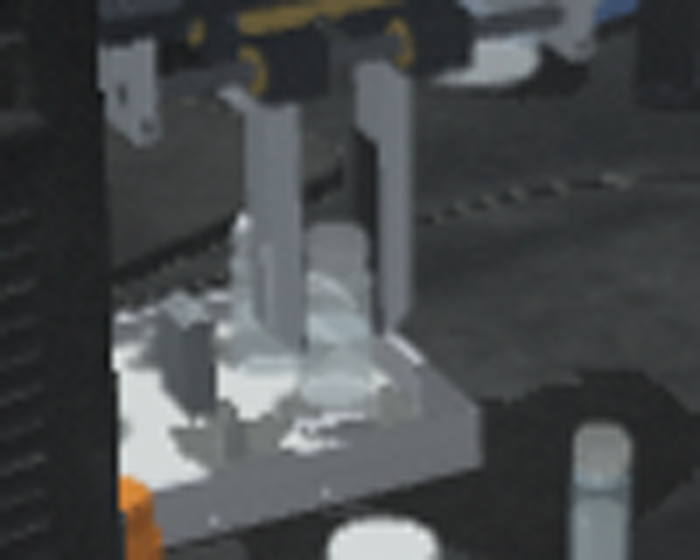

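Call:
carry_out([
  {"delta_pos": [0,0,-5],"turn": [0,0,0],"hand": 0.15},
  {"delta_pos": [0,0,-10],"turn": [0,0,0],"hand": 0.15},
  {"delta_pos": [0,0,-14],"turn": [0,0,0],"hand": 0.15},
  {"delta_pos": [0,0,-17],"turn": [0,0,0],"hand": 0.15},
  {"delta_pos": [0,0,-17],"turn": [0,0,0],"hand": 0.15},
])

```text
clock: 19.7
eef_pos: [532.1, 294.4, 27.0]
eef_rot: [-3.142, -0.0, 3.053]
wrist_force: [-0.8, 0.2, -0.7]
finger_gap: 26.5
```

```bash
python3 - <<'E'
from h import *
s=read_state();print(s["eef_pos"],s["wrist_force"],s["finger_gap"])
im=camera("scene"); a=cv2.resize(im[170:250,200:300],None,fx=7,fy=7,interpolation=cv2.INTER_CUBIC)
cv2.imwrite("pics/s18.png",a[:600,:,::-1])
E
```

```text
[532.14 294.42  26.98] [-0.76  0.22 -0.72] 26.513598423951493
```

View pics/s18.png

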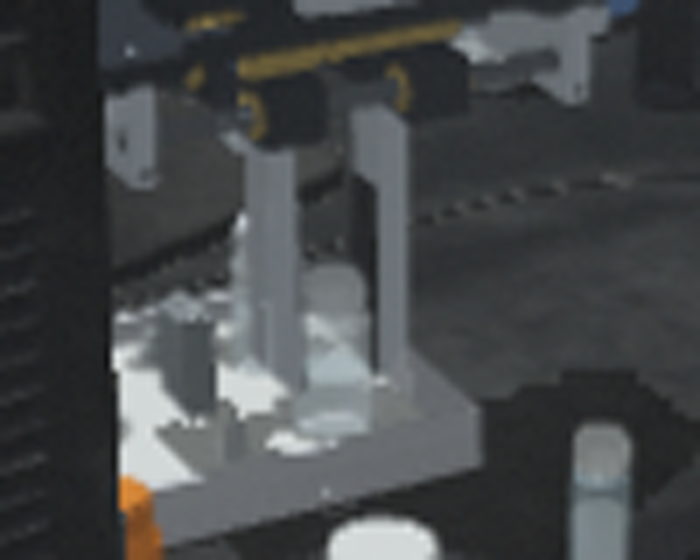

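Call:
carry_out([
  {"delta_pos": [0,0,-2],"turn": [0,0,0],"hand": 0.15},
  {"delta_pos": [0,0,-2],"turn": [0,0,0],"hand": 0.15},
  {"delta_pos": [0,0,-2],"turn": [0,0,0],"hand": 0.35},
  {"delta_pos": [0,0,-2],"turn": [0,0,0],"hand": 0.42},
  {"delta_pos": [0,0,-2],"turn": [0,0,0],"hand": 0.42},
  {"delta_pos": [0,0,20],"turn": [0,0,0],"hand": 0.42},
  {"delta_pos": [0,0,60],"turn": [0,0,0],"hand": 0.42},
  {"delta_pos": [0,0,115],"turn": [0,0,0],"hand": 0.45},
])

```text
clock: 20.75
eef_pos: [531.5, 294.1, 142.1]
eef_rot: [-3.14, -0.002, 3.053]
wrist_force: [0.1, -0.3, 0.2]
finger_gap: 42.0
```

Call:
carry_out([
  {"delta_pos": [-15,0,0],"turn": [0,0,-0.18],"hand": 0.5},
  {"delta_pos": [-30,0,0],"turn": [0,0,-0.36],"hand": 0.5},
  {"delta_pos": [-45,0,0],"turn": [0,0,-0.54],"hand": 0.5},
  {"delta_pos": [-60,-5,0],"turn": [0,0,-0.72],"hand": 0.5},
  {"delta_pos": [-75,-10,0],"turn": [0,0,-0.9],"hand": 0.5},
  {"delta_pos": [-95,-17,0],"turn": [0,0,-1.08],"hand": 0.5},
  {"delta_pos": [-110,-22,0],"turn": [0,0,-1.26],"hand": 0.5},
  {"delta_pos": [-120,-26,-20],"turn": [0,0,-1.44],"hand": 0.5},
])

```text
clock: 21.75
eef_pos: [412.2, 268.6, 122.9]
eef_rot: [3.139, -0.001, 1.607]
wrist_force: [-0.0, -0.0, -0.0]
finger_gap: 47.0
```

Call:
carry_out([
  {"delta_pos": [0,0,-20],"turn": [0,0,-0.13],"hand": 0.5},
  {"delta_pos": [0,0,-40],"turn": [0,0,-0.13],"hand": 0.5},
  {"delta_pos": [0,0,-40],"turn": [0,0,-0.13],"hand": 0.5},
])

```text
clock: 22.12
eef_pos: [411.6, 268.1, 81.0]
eef_rot: [-3.14, 0.001, 1.483]
wrist_force: [0.6, 0.3, -0.8]
finger_gap: 46.9
```

```bash
cat > ov.py <<'E'
from h import *
def ov(cam,im,r0,r1,c0,c1,F,name,cyl=(),fing=False,g=1.):
    a=cv2.resize(im[r0:r1,c0:c1],None,fx=F,fy=F,interpolation=cv2.INTER_CUBIC); a=np.clip(a*g,0,255).astype('uint8')
    f=lambda uv:((uv-[c0,r0])+.5)*F-.5
    dr=lambda P,col:cv2.polylines(a,[np.round(f(proj(cam,P))).astype(int)],True,col,1)
    th=np.linspace(0,6.28,40)
    for x,y,z,r,col in cyl: dr(np.c_[x+r*np.cos(th),y+r*np.sin(th),0*th+z],col)
    if fing:
        s=read_state(); t=s["eef_pos"]; h=s["finger_gap"]/2; yw=s["eef_rot"][2]; c,sn=np.cos(yw),np.sin(yw)
        for sg in(-1,1): dr(np.array([t+[c*dx+sn*dy, sn*dx-c*dy,dz] for dx,dy,dz in((-8,sg*h,0),(8,sg*h,0),(8,sg*h,30),(-8,sg*h,30))]),(255,0,0))
    cv2.imwrite(name,a[:,:,::-1])
E
python3 - <<'E'
from ov import *
s=read_state();print(s["eef_pos"],s["eef_rot"],s["wrist_force"],s["finger_gap"],s["joints"])
im=camera("scene");cv2.imwrite("pics/s19f.png",im[:,:,::-1])
cy=lambda x,y,col:[(x,y,0,9.5,col),(x,y,50,8.5,col)]
ov("scene",im,180,260,240,320,7.4,"pics/s19.png",cy(411.5,267.5,(0,255,0)),True)
im=cv2.imread("pics/t16f.png")[:,:,::-1]
ov("top",im,240,275,235,270,16,"pics/t19.png",cy(411.5,267.5,(255,0,0))+cy(412,264.5,(0,255,0)),g=.8)
E
```

```text
[411.55 268.11  81.05] [-3.14  0.    1.48] [ 0.55  0.32 -0.76] 46.85649955934375 [ 0.5   0.32  1.81 -0.    1.01  0.59]
```

View pics/s19.png

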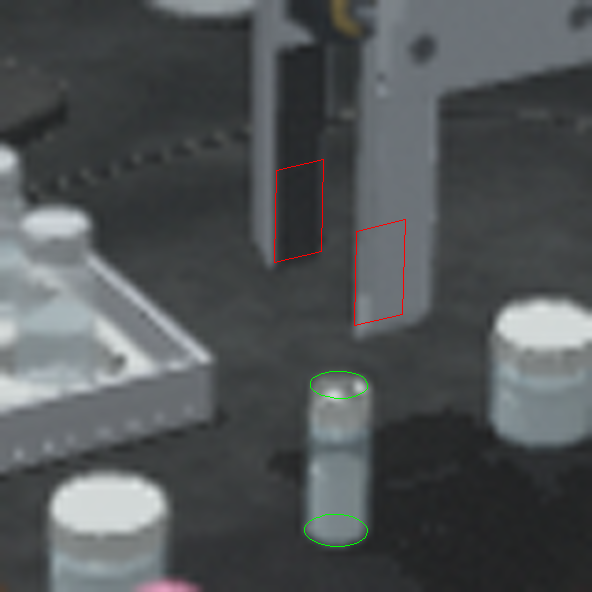

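View pics/t19.png

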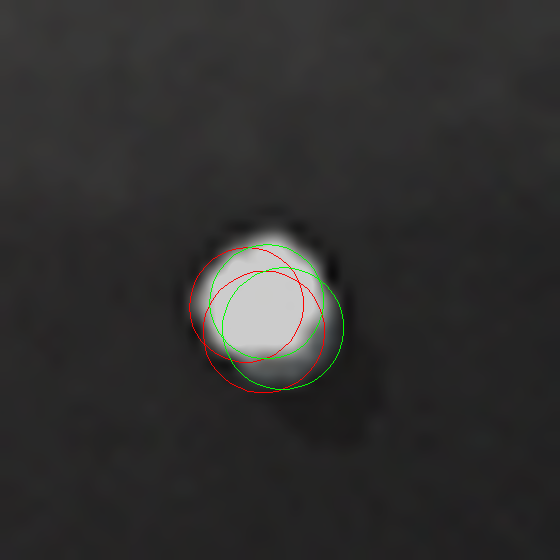

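Call:
carry_out([
  {"delta_pos": [1,-1,-20],"turn": [0,0,-0.13],"hand": 0.5},
  {"delta_pos": [1,-1,-45],"turn": [0,0,0],"hand": 0.5},
  {"delta_pos": [1,-1,-60],"turn": [0,0,0],"hand": 0.5},
  {"delta_pos": [1,-1,-64.5],"turn": [0,0,0],"hand": 0.5},
  {"delta_pos": [1,-1,-64.5],"turn": [0,0,0],"hand": 0.5},
])

```text
clock: 22.8
eef_pos: [413.4, 267.6, 17.9]
eef_rot: [3.141, -0.0, 1.482]
wrist_force: [1.0, -0.1, -0.4]
finger_gap: 47.2
```

```bash
python3 - <<'E'
from ov import *
s=read_state();print(s["eef_pos"],s["eef_rot"],s["wrist_force"],s["finger_gap"])
im=camera("scene")
t=s["eef_pos"]
ov("scene",im,180,260,240,320,7.4,"pics/s20.png",[(t[0],t[1],0,9.5,(0,255,0)),(t[0],t[1],50,8.5,(0,255,0))],True)
E
```

```text
[413.42 267.6   17.93] [ 3.14 -0.    1.48] [ 0.97 -0.08 -0.39] 47.19086898512526
```

View pics/s20.png

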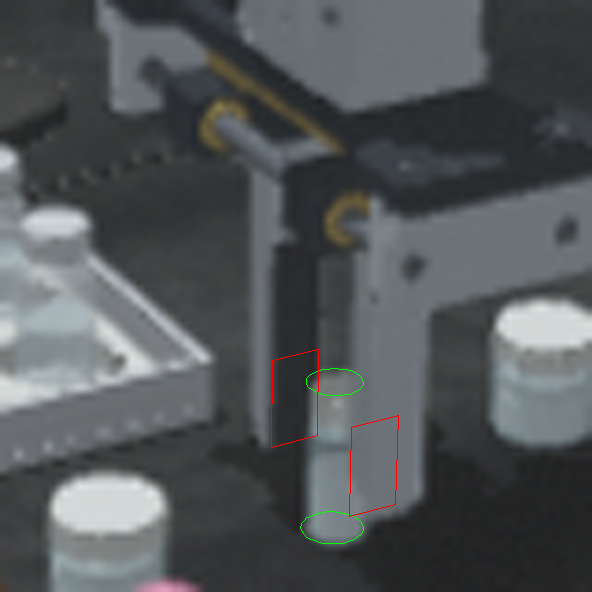

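Call:
carry_out([
  {"delta_pos": [0,0,-2],"turn": [0,0,0],"hand": 0.4},
  {"delta_pos": [0,0,-2],"turn": [0,0,0],"hand": 0.2},
  {"delta_pos": [0,0,-2],"turn": [0,0,0],"hand": 0.1},
  {"delta_pos": [0,0,-2],"turn": [0,0,0],"hand": 0.05},
  {"delta_pos": [0,0,-2],"turn": [0,0,0],"hand": 0.05},
  {"delta_pos": [0,0,15],"turn": [0,0,0],"hand": 0.05},
  {"delta_pos": [0,0,55],"turn": [0,0,0],"hand": 0.05},
  {"delta_pos": [0,0,105],"turn": [0,0,0],"hand": 0.05},
], squeeze=12)

```text
clock: 23.85
eef_pos: [412.7, 267.2, 124.3]
eef_rot: [-3.141, 0.0, 1.483]
wrist_force: [-0.4, 0.2, -0.5]
finger_gap: 18.5
```

```bash
python3 - <<'E'
from ov import *
s=read_state();print(s["eef_pos"],s["eef_rot"],s["wrist_force"],s["finger_gap"])
im=camera("scene")
t=s["eef_pos"];z=t[2]-16.3
ov("scene",im,150,240,240,320,6.6,"pics/s21.png",[(t[0],t[1],z,9.5,(0,255,0)),(t[0],t[1],z+50,8.5,(0,255,0))],True)
im=camera("top");cv2.imwrite("pics/t21.png",cv2.resize(im[165:305,180:350,::-1],None,fx=4.2,fy=4.2))
E
```

```text
[412.74 267.2  124.27] [-3.14  0.    1.48] [-0.35  0.17 -0.51] 18.54051187656558
```

View pics/s21.png

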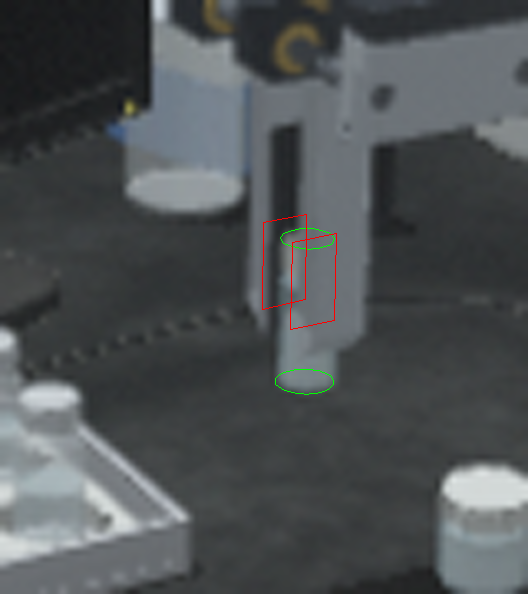

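View pics/t21.png

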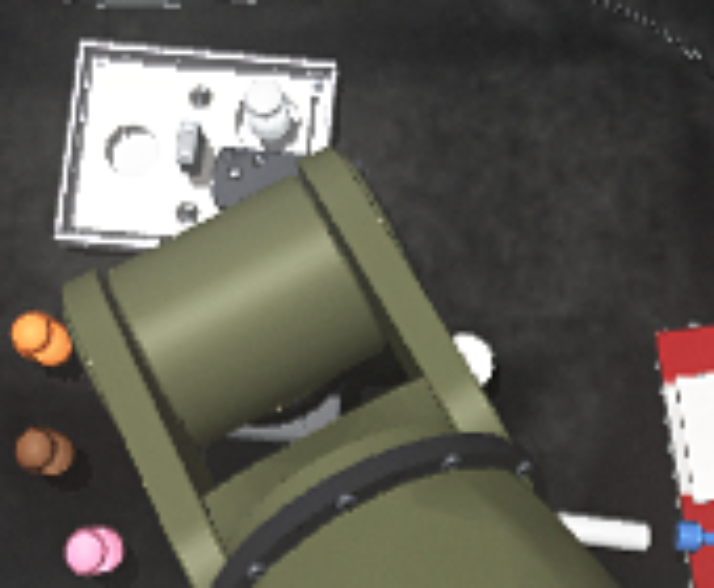

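Call:
carry_out([
  {"delta_pos": [30,15,0],"turn": [0,0,0],"hand": 0.05},
  {"delta_pos": [65,35,0],"turn": [0,0,0],"hand": 0.05},
  {"delta_pos": [100,55,0],"turn": [0,0,0],"hand": 0.05},
  {"delta_pos": [130,72,0],"turn": [0,0,0],"hand": 0.05},
  {"delta_pos": [150.5,82,0],"turn": [0,0,0],"hand": 0.05},
  {"delta_pos": [150.5,82,0],"turn": [0,0,0],"hand": 0.05},
])

```text
clock: 24.7
eef_pos: [564.0, 349.5, 121.9]
eef_rot: [-3.141, 0.0, 1.483]
wrist_force: [-0.9, 0.7, -0.6]
finger_gap: 18.6
```

```bash
python3 - <<'E'
from ov import *
s=read_state();print(s["eef_pos"],s["eef_rot"],s["wrist_force"],s["finger_gap"],s["joints"])
im=camera("top");cv2.imwrite("pics/t22.png",np.clip(cv2.resize(im[100:290,90:310,::-1],None,fx=3.1,fy=3.1)*1.8,0,255))
im=camera("scene");cv2.imwrite("pics/s22.png",cv2.resize(im[100:290,90:310,::-1],None,fx=3.1,fy=3.1))
E
```

```text
[564.01 349.52 121.92] [-3.14  0.    1.48] [-0.88  0.72 -0.64] 18.63777131437384 [0.5  0.62 1.25 0.   1.27 0.59][ WARN:0@2.098] global loadsave.cpp:1063 imwrite_ Unsupported depth image for selected encoder is fallbacked to CV_8U.
```

View pics/t22.png

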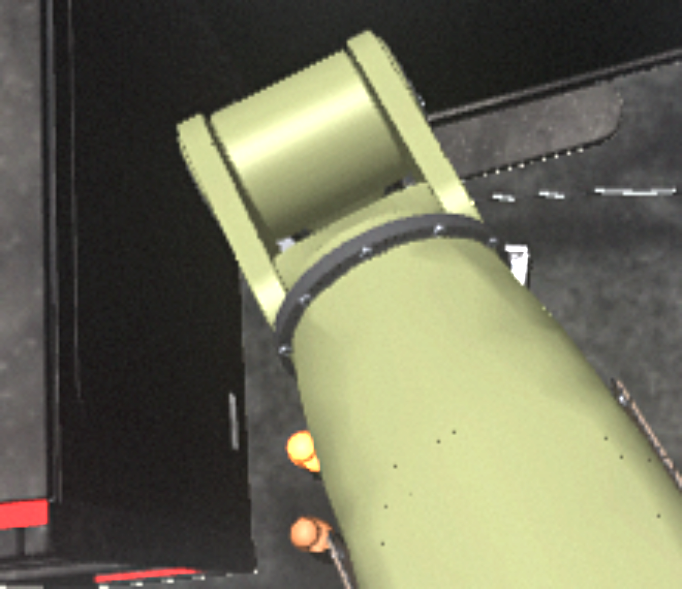

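View pics/s22.png

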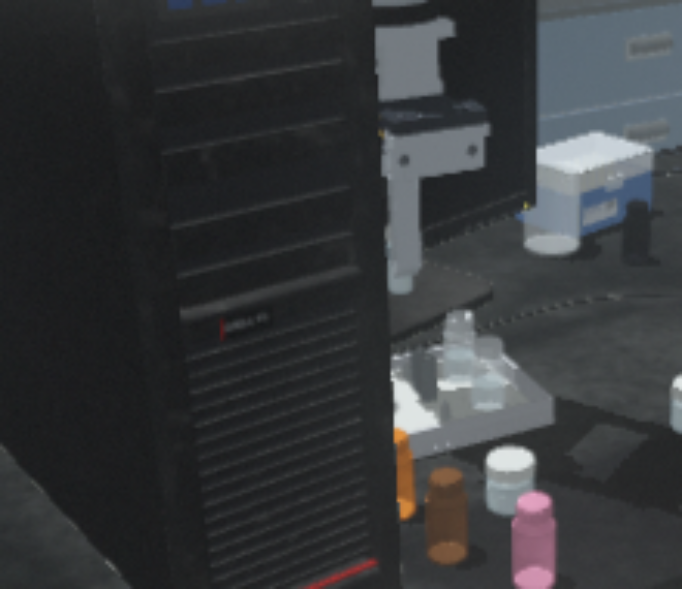

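Call:
carry_out([
  {"delta_pos": [0,10,0],"turn": [0,0,0],"hand": 0.05},
  {"delta_pos": [0,22.4,0],"turn": [0,0,0],"hand": 0.05},
  {"delta_pos": [0,22.4,-25],"turn": [0,0,0],"hand": 0.05},
  {"delta_pos": [0,22.4,-50],"turn": [0,0,0],"hand": 0.05},
  {"delta_pos": [0,22.4,-70],"turn": [0,0,0],"hand": 0.05},
  {"delta_pos": [0,22.4,-82],"turn": [0,0,0],"hand": 0.05},
  {"delta_pos": [0,22.4,-82],"turn": [0,0,0],"hand": 0.05},
])

```text
clock: 25.68
eef_pos: [563.4, 371.9, 39.9]
eef_rot: [-3.141, 0.001, 1.483]
wrist_force: [0.5, 0.5, 0.4]
finger_gap: 19.0
```

```bash
python3 - <<'E'
from ov import *
s=read_state();print(s["eef_pos"],s["eef_rot"],s["wrist_force"],s["finger_gap"],s["joints"])
im=camera("top");cv2.imwrite("pics/t23.png",np.clip(cv2.resize(im[100:290,90:310,::-1],None,fx=3.1,fy=3.1)*1.8,0,255).astype('uint8'))
im=camera("scene");cv2.imwrite("pics/s23.png",cv2.resize(im[170:250,200:300,::-1],None,fx=7,fy=7,interpolation=cv2.INTER_CUBIC))
E
```

```text
[563.39 371.87  39.86] [-3.14  0.    1.48] [0.53 0.51 0.37] 18.957790566133653 [0.53 0.74 1.27 0.   1.14 0.62]
```

View pics/s23.png

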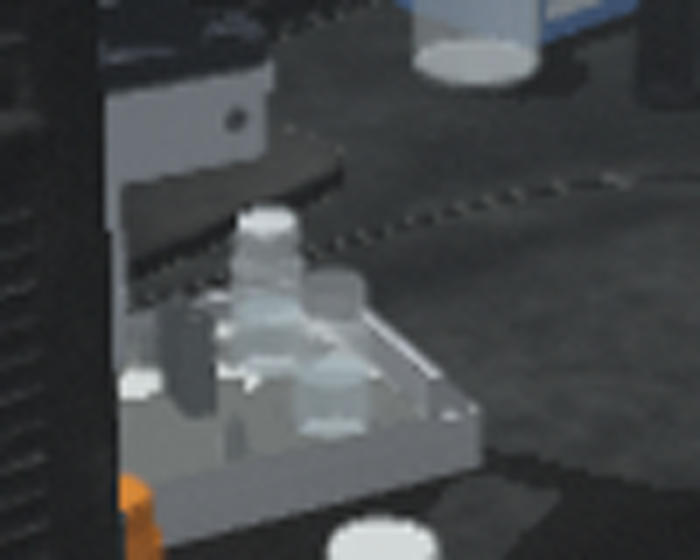

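View pics/t23.png

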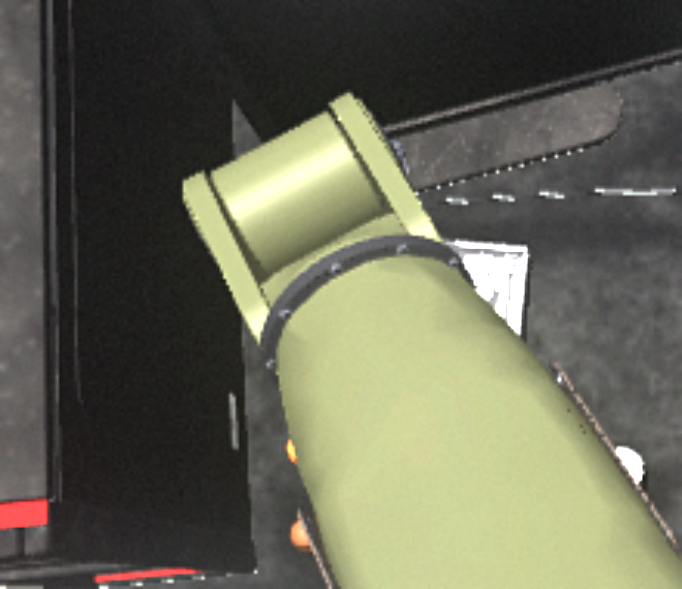

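Call:
carry_out([
  {"delta_pos": [0,0,-4],"turn": [0,0,0],"hand": 0.05},
  {"delta_pos": [0,0,-8],"turn": [0,0,0],"hand": 0.05},
  {"delta_pos": [0,0,-11],"turn": [0,0,0],"hand": 0.05},
  {"delta_pos": [0,0,-13],"turn": [0,0,0],"hand": 0.05},
  {"delta_pos": [0,0,-13],"turn": [0,0,0],"hand": 0.05},
])

```text
clock: 26.4
eef_pos: [563.6, 371.8, 27.3]
eef_rot: [-3.141, 0.0, 1.483]
wrist_force: [-0.4, 0.3, -0.2]
finger_gap: 18.8
```

```bash
python3 - <<'E'
from ov import *
s=read_state();print(s["eef_pos"],s["wrist_force"],s["moment"],s["finger_gap"])
E
```

```text
[563.61 371.81  27.29] [-0.43  0.27 -0.21] [-0.04 -0.07  0.03] 18.818324052127032
```

Call:
carry_out([
  {"delta_pos": [0,0,-3],"turn": [0,0,0],"hand": 0.05},
  {"delta_pos": [0,0,-5],"turn": [0,0,0],"hand": 0.05},
  {"delta_pos": [0,0,-6],"turn": [0,0,0],"hand": 0.05},
  {"delta_pos": [0,0,-6.5],"turn": [0,0,0],"hand": 0.05},
  {"delta_pos": [0,0,-6.5],"turn": [0,0,0],"hand": 0.05},
])

```text
clock: 27.02
eef_pos: [563.7, 371.8, 21.0]
eef_rot: [-3.142, -0.0, 1.483]
wrist_force: [-0.6, 0.4, 0.3]
finger_gap: 18.6
```

```bash
python3 - <<'E'
from ov import *
s=read_state();print(s["eef_pos"],s["wrist_force"],s["moment"],s["finger_gap"])
E
```

```text
[563.66 371.84  20.97] [-0.55  0.38  0.3 ] [-0.04 -0.07  0.02] 18.55258054838354
```

Release, rise, then retreat away from the tray.

Call:
carry_out([
  {"delta_pos": [0,0,-0.5],"turn": [0,0,0],"hand": 0.25},
  {"delta_pos": [0,0,-0.5],"turn": [0,0,0],"hand": 0.35},
  {"delta_pos": [0,0,-0.5],"turn": [0,0,0],"hand": 0.35},
  {"delta_pos": [0,0,15],"turn": [0,0,0],"hand": 0.35},
  {"delta_pos": [0,0,50],"turn": [0,0,0],"hand": 0.35},
  {"delta_pos": [0,0,100],"turn": [0,0,0],"hand": 0.35},
  {"delta_pos": [0,-20,130],"turn": [0,0,0],"hand": 0.35},
  {"delta_pos": [-30,-60,150],"turn": [0,0,0],"hand": 0.35},
])

```text
clock: 28.02
eef_pos: [534.3, 311.7, 173.3]
eef_rot: [3.139, -0.002, 1.483]
wrist_force: [-0.3, 0.2, 0.3]
finger_gap: 32.8
```

Call:
carry_out([
  {"delta_pos": [-30,-45,10],"turn": [0,0,0],"hand": 0.35},
  {"delta_pos": [-60,-95,20],"turn": [0,0,0],"hand": 0.35},
  {"delta_pos": [-90,-145,30],"turn": [0,0,0],"hand": 0.35},
  {"delta_pos": [-110,-195,30],"turn": [0,0,0],"hand": 0.35},
  {"delta_pos": [-130,-245,30],"turn": [0,0,0],"hand": 0.35},
  {"delta_pos": [-150,-290,30],"turn": [0,0,0],"hand": 0.35},
  {"delta_pos": [-160,-320,30],"turn": [0,0,0],"hand": 0.35},
  {"delta_pos": [-160,-320,30],"turn": [0,0,0],"hand": 0.35},
])

```text
clock: 29.02
eef_pos: [373.4, -9.4, 202.1]
eef_rot: [3.14, 0.0, 1.48]
wrist_force: [-0.6, 0.3, -0.0]
finger_gap: 32.8
```

```bash
python3 - <<'E'
from ov import *
s=read_state();print(s["clock"],s["eef_pos"],s["wrist_force"],s["joints"])
im=camera("top");cv2.imwrite("pics/t24.png",(cv2.resize(im[160:310,170:350,::-1],None,fx=4,fy=4,interpolation=cv2.INTER_CUBIC)*.75).astype('uint8'))
im=camera("scene");cv2.imwrite("pics/s24.png",cv2.resize(im[170:300,190:370,::-1],None,fx=4.4,fy=4.4,interpolation=cv2.INTER_CUBIC))
E
```

```text
29.025 [373.39  -9.42 202.1 ] [-0.65  0.3  -0.02] [-0.12 -0.11  1.97 -0.    1.27 -0.03]
```

View pics/t24.png

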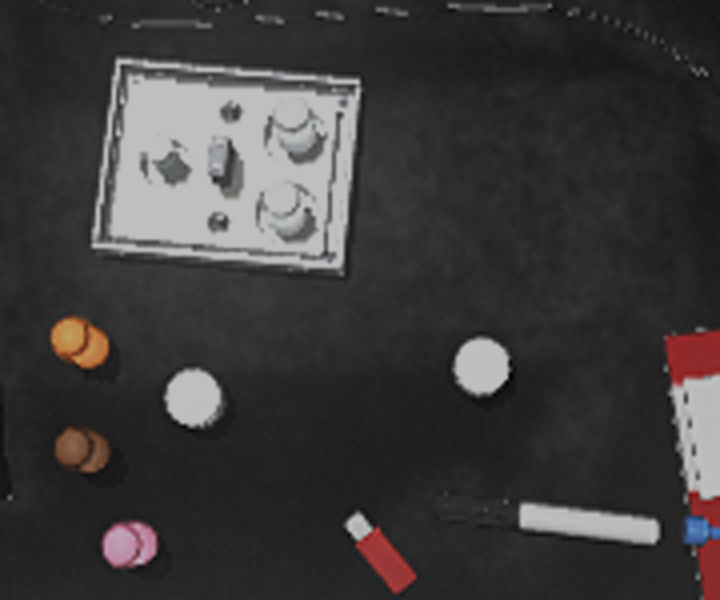

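View pics/s24.png

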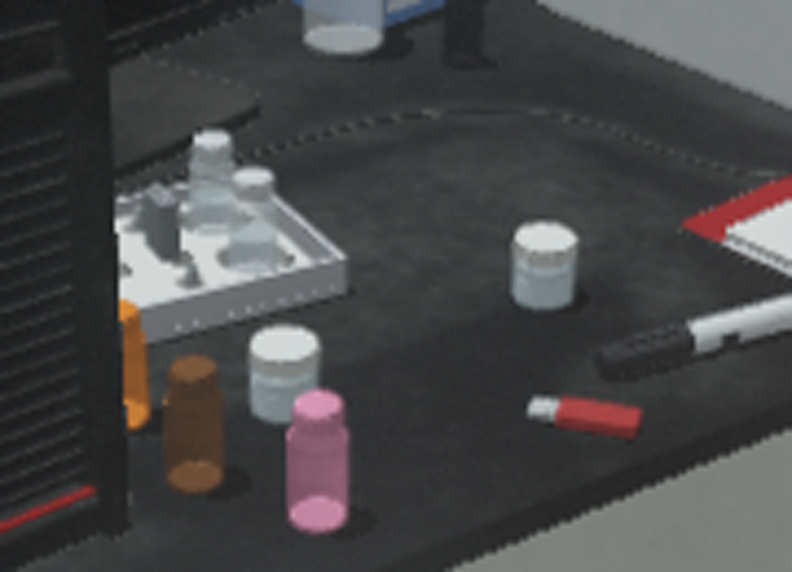

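```bash
python3 - <<'E'
from ov import *
im=camera("top"); p=(560.3,330,3.053) # top frame approx
cyl=[]
for x,y,h,r in((563.7,367.8,50,8.5),):
  cyl+=[(x,y,4,9.5,(0,255,0)),(x,y,54,r,(255,0,0)),(x,y,16,15.5,(0,0,255))]
for x,y in((531.7,290.4),(581.5,286)): cyl+=[(x,y,4,13.5,(0,255,0)),(x,y,64,11,(255,0,0)),(x,y,16,19.5,(0,0,255))]
ov("top",im,175,228,193,260,11,"pics/t25.png",(),g=.75)
ov("top",im,175,228,193,260,11,"pics/t25o.png",cyl,g=.75)
E
```

```text
(no output)
```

View pics/t25.png

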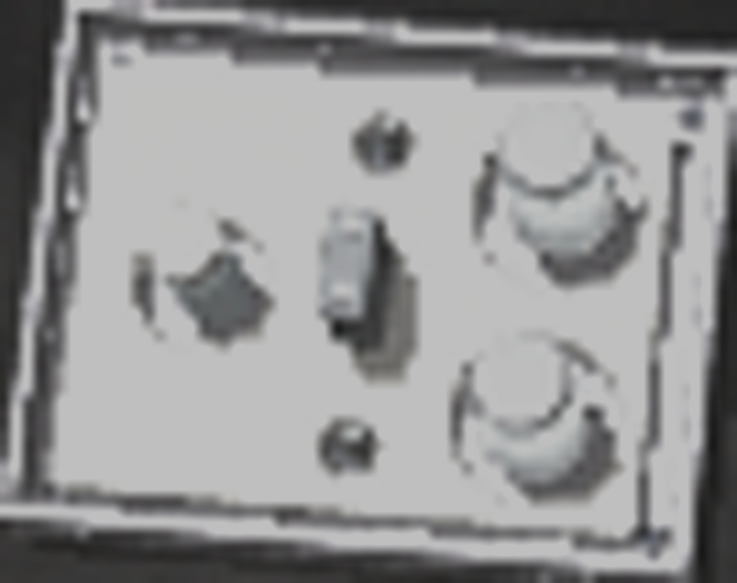

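View pics/t25o.png

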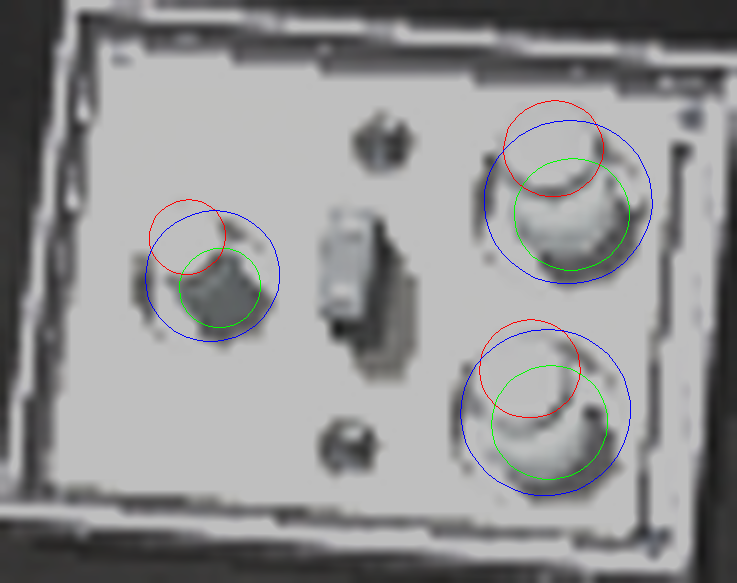

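```bash
python3 - <<'E'
from ov import *
im=camera("top"); b=im[180:215,195:235].astype(float).min(2); print(b.min(),b.max()); 
b=np.clip((b-200)*255/55,0,255).astype('uint8'); cv2.imwrite("pics/t26.png",cv2.resize(b,None,fx=15,fy=15,interpolation=cv2.INTER_CUBIC))
E
```

```text
54.0 255.0
```

View pics/t26.png

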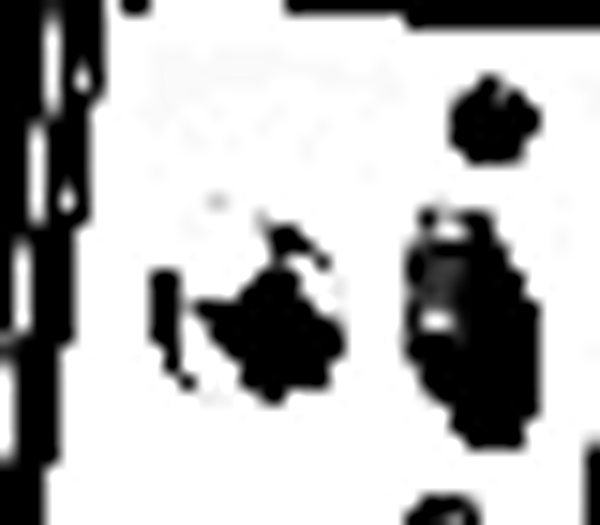

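```bash
python3 -c "
from cell import *
print(read_state()['clock'],read_state()['wrist_force']);print(sign_off())"
```

```text
29.225 [-0.56367252 -0.5578994   0.79154014]
the job is handed in; nothing more can be done
None
```

The tray is loaded and the job is handed in at about 29 s of the 125 s allowed. I lowered the plate over both dowels to the tray floor, turned half round so that its wide wells face away from the computer tower. I then stood the two clear 60 mm vials in the wide wells and the slim vial in the narrow well.

**Final checks:** The last pictures show the plate flat with a dowel in each hole. Both 60 mm vials stand upright in their wells. The squat jars and the orange, brown and pink look-alikes are where they were. The black bottle was never approached. The gripper is clear of everything, and the wrist force readings at the end of each move stayed below about 5 N.

**Less certain:**
- **Slim vial:** it is the least clearly seen. The tower hides it from the scene camera, and from above it is white on white. I judged it upright because its cap covers the well rim where expected, and because it went in without resistance and let go cleanly.
- **Camera disagreement:** the two cameras differed by up to about 5 mm. I corrected by comparing the fingers and parts within a single picture. That meant moving the plate about 3 mm before lowering it, and moving about 7 mm before gripping the second vial.

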